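Hold the portafilter home on the grinder's start switch

TASK

The coffee grinder has just been cleaned and its hopper is still empty, so try its start switch the way a dose is drawn: take the portafilter off the bar mat by its handle, set it level on the grinder's fork under the chute with the bowl towards the grinder, and push it straight in against the sprung switch until its rim is firmly against the two buffer posts. Finish while still holding it there by the handle, on the fork and pressed home, and do not let go; do not ram the posts, press the switch with the portafilter only, and leave the other things on the counter as they stand.

Things in the scene. Friction and masses are not known exactly. Their poses are not given: they have to be found in the camera images.
- portafilter: Bottomless portafilter, 0.37 to 0.65 kg: steel bowl 65 mm wide, 43 mm high, its top 16 mm a rim 70 mm wide with two ears (to y = -44 and +44 mm); black handle along its -x. Origin: centre of the bowl's flat underside, z up. It lies upright on the mat, on the underside and the handle's end. The bowl is the heavier half.
- handle (a point): On the axis of the portafilter's handle near its bowl end, 95 mm along the portafilter's -x from its origin and 26 mm above its underside. The handle is round, 30 mm thick, from x = -60 to -184 mm, and slopes down gently from 30 to 15 mm (axis height). Grip it firmly here: the bowl pulls down.
- grinder: Espresso grinder, fixed, 550 mm tall. Origin: on the counter below the middle of its column's front face; its front faces its own -x, z up. Foot and catch tray, 42 mm high, reach to x = -145 mm. The chute (23 mm radius) hangs over the fork at x = -48 mm, its end 247 mm above the counter; the nose holding it reaches x = -83 mm from 293 mm up.
- fork: Steel fork on the column: two level round prongs 10 mm thick at y = -22 and +22 mm in the grinder's frame, reaching to x = -112 mm (then dipping 12 mm more), their tops 150 mm above the counter. The bowl's underside rests across both. Same origin and axes as the grinder.
- posts: The hard stop: two upright black rubber posts 12 mm thick at x = -12 mm, y = -20 and +20 mm in the grinder's frame, from the fork's height to 47 mm above it. The bowl's round rim comes home against both. A few newtons there, beyond the switch's spring, are enough; over 60 N is ramming. Same origin and axes as the grinder.
- home (a point): Where the portafilter's origin lies when fully home: x = -47.8 mm, y = 0, z = 150 mm in the grinder's frame, level with the prong tops. Axes as the grinder's; the portafilter's x axis then points along them too, handle out to the front.
- switch (a joint): Travel of the sprung start switch in m: 0 out, grows as it is pushed in towards the column. It takes about 4 N to start and about 9 N at 10 mm, which is where it stands when the rim is home on the posts; it springs out again if let go.
- switch_tip (a point): Middle of the flat end of the switch plunger, a steel pin 16 mm in diameter between the two posts, 34.5 mm above the fork; out, it stands at x = -22.8 mm in the grinder's frame, and moves along the grinder's +x when pushed.
- mat: Grey rubber bar mat, 280 x 300 x 4 mm, fixed. Origin: centre of its underside.
- tamper: Steel tamper, base 58 mm in diameter, 85 mm tall, standing on the mat. Bystander. Origin: centre of its base.
- jug: Steel milk jug with a side handle, 80 mm in diameter, 95 mm tall. Bystander. Origin: centre of its underside.
- cup: White coffee cup with a side handle, 76 mm in diameter, 58 mm tall. Bystander. Origin: centre of its underside.
- tin: Small plain tin, 72 mm in diameter, 88 mm tall. Bystander. Origin: centre of its underside.
- brush: Grinder brush, 170 mm long, lying on the counter. Bystander.
Not all that is in view belongs to the job. What is shaped like the portafilter but blue or pink is not meant.

How it is judged:
By the outcome, as a careful person would: the job done as asked, in the order asked, and still so for the second after the job is handed in, while the arm keeps its last pose, push and grip.
It also fails if it takes over 48 s, if anything falls off the work surface, if the arm or the gripper's body presses on something with over 40 N, if the wrist force passes 120 N, or if a joint passes its speed limit or range.

ROBOT

A 6-joint arm with a two-finger parallel gripper is mounted at the origin on the work surface. World frame = base frame: x ahead of the robot, y to its left, z up, the work surface at z = 0. Lengths are in m, angles in rad, forces in N, time in s.
With the tool pointing down it reaches from about 0.25 to 0.775 m from the base axis. Payload 4 kg.
Tool frame: the origin (TCP) lies midway between the tips of the shut fingers; the grasp point (between the pads) lies 19 mm behind it; z points along the fingers, y is the direction in which the jaws open and shut (so a half turn about z gives the same grasp; the last joint's range is limited). The gripper opens to 94 mm and grips with 3 to 60 N. Pads are 16 mm wide; open, the fingers measure 119 mm over their backs; the gripper's body (75 mm by 177 mm) begins 78 mm behind the grasp point.
Start: joints at [1.051, 0.087, 1.371, -0, 1.684, -0.103], TCP at [0.223, 0.503, 0.206] pointing down, gripper open.
Joint ranges: [-3.1, 3.1], [-0.76, 2.03], [0.27, 2.55], [-1.08, 4.22], [0.17, 2.65], [-2.57, 2.57]. Speed limits (rad/s): [2.79, 2.79, 3.14, 3.14, 3.14, 3.14].

INTERFACE

Orientations are given as [roll, pitch, yaw] about the fixed x, y, z axes, in that order (R = Rz(yaw) Ry(pitch) Rx(roll)).
In Python, from bench import robot gives the robot as it stands.
- The arm moves only by the tool servo_tool, never from a script. Its argument "rows" is a list of rows, each a list of 2 entries, a list of its own where there are three numbers: the shift along the tool's x, y, z normalised to -1 to 1, where 1 is 0.08 m, then the turn about the tool's z normalised to -1 to 1, where 1 is pi/2 rad. A call has 1 to 12 rows; each row is the pose to reach, as a shift and turn from the pose commanded when the call began, along the tool's axes at that moment; what a row does not reach only later rows make up. A row lasts 1/12 s, in which the tool goes at most 41.7 mm and 7.16 degrees, less where a joint would pass 70% of its speed; a pose out of reach is approached as far as the arm can. A call with a number of a shift or a turn outside -1 to 1 is refused whole. A call with a gripper value outside its range is refused whole. "grip" is the closure, from -1 (fully open) to 1 (shut), set as the call begins (left out, the last holds). The fingers move at their own pace and stop on an object; the grip force is fixed at half the most. Time passes only in rows, so rows that repeat a pose let the fingers close. It gives the time, the measured TCP pose, the force and the opening at its end, in the units of the state.
- robot.get_obs(): the state, without advancing time (a new reading comes with each control period).
- robot.snapshot(name): name is "scene" or "side" or "wrist"; returns a dict with "pixels" (480x640x3 uint8, red, green, blue), "camera_matrix" (3x3 intrinsics, pixels), "world_from_camera" (4x4, takes a point from camera to world coordinates). Camera axes: x right, y down, z forward; pixel columns grow to the right and rows downward; lengths in m; the calibration is good to about 2 mm. The wrist camera is an equidistant fisheye: a pixel r from the principal point sees the ray r / f radians off the axis. A picture is of the moment at which its call begins. There is no depth.
- robot.close_job(): hands the job in, once; it reports no verdict.
The state is a dict: "time": time; "joint_positions": joint angles; "qvel": joint speeds; "joint_torque": joint torques, N m; "tool_pos": TCP position; "ee_rot": TCP orientation; "wrist_force": force on the tool from outside, world axes, zero at the start; "wrist_torque": the same for the moment, N m; "width": finger opening in m.
Only numpy, scipy, OpenCV 4.12 (cv2) and the standard library are available. Lean on these libraries where they do the work, as an engineer would, in place of code of your own. Each camera call takes 0.05 s, during which the arm holds its last target.

## Working session

There is one attempt and no reset: what is moved stays moved. The work goes in short steps, Python scripts to look and compute and a tool call to move; the robot and the scene stay as the last step left them, time stands still between calls to the robot, and variables do not carry over. Pictures are saved under pics/ and viewed, and the job is handed in when it is done.

Besides the shell and the picture viewer there is one more tool, called after "Request:" by a JSON object that holds its "fn" and its "kwargs". servo_tool: Moves the arm, as the interface text tells. Its arguments: {"type":"object","properties":{"rows":{"type":"array"},"grip":{"type":"number"}},"required":["rows"]}

```bash
ls; mkdir -p pics
python3 - <<'E'
from bench import robot
import cv2,numpy as np
print(robot.get_obs())
for n in ["scene","side","wrist"]:
    s=robot.snapshot(n); cv2.imwrite(f"pics/{n}0.png",s["pixels"][:,:,::-1])
    np.savez(f"{n}0.npz",**s)
    print(n,s["camera_matrix"].tolist(),np.round(s["world_from_camera"],4).tolist())
E
```

```text
pics
{'time': 0.0, 'joint_positions': array([ 1.05086968e+00,  8.79342550e-02,  1.37223428e+00, -5.00487767e-05,
        1.68358173e+00, -1.03129487e-01]), 'qvel': array([-0.00149941,  0.0007469 ,  0.00104407, -0.00093556,  0.00107463,
        0.00087383]), 'joint_torque': array([ 8.88574887e-04, -3.40179527e+01, -3.02427506e+01,  7.19340937e-02,
        3.29818495e-02, -1.72871050e-04]), 'tool_pos': array([0.22242325, 0.50242663, 0.20432564]), 'ee_rot': array([-3.13944139e+00, -1.72640070e-04,  2.72478973e+00]), 'wrist_force': array([0.43188272, 0.131377  , 0.48038587]), 'wrist_torque': array([0.03459782, 0.01473517, 0.01709537]), 'width': 0.09429154547914434}
scene [[502.44016713515987, 0.0, 314.94122404340953], [0.0, 502.44016713515987, 248.81430574068108], [0.0, 0.0, 1.0]] [[0.2741, 0.7621, -0.5866, 1.2938], [0.9617, -0.2202, 0.1632, -0.2981], [-0.0047, -0.6089, -0.7933, 1.1958], [0.0, 0.0, 0.0, 1.0]]
side [[473.5700196184866, 0.0, 321.30516902138004], [0.0, 473.5700196184866, 247.00259119842926], [0.0, 0.0, 1.0]] [[0.832, -0.5191, 0.1959, 0.2165], [-0.5548, -0.7819, 0.2844, -0.455], [0.0056, -0.3453, -0.9385, 1.3116], [0.0, 0.0, 0.0, 1.0]]
wrist [[371.64829954431775, 0.0, 322.064131831929], [0.0, 371.64829954431775, 240.4035432248223], [0.0, 0.0, 1.0]] [[0.4059, 0.8899, 0.2083, 0.1613], [0.9139, -0.3951, -0.0932, 0.529], [-0.0007, 0.2282, -0.9736, 0.3841], [0.0, 0.0, 0.0, 1.0]]
```

View pics/scene0.png

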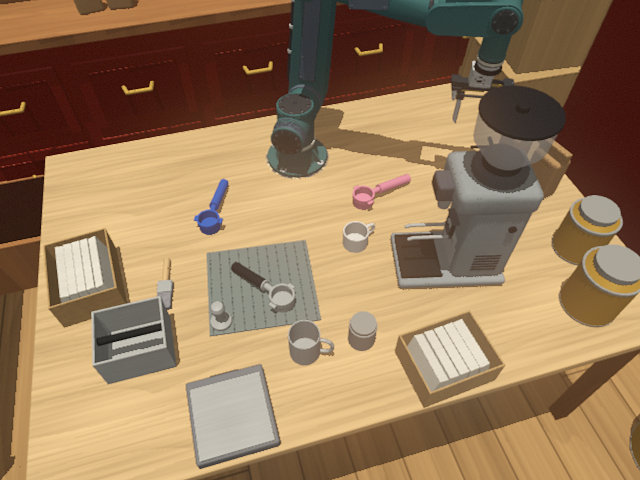

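View pics/side0.png

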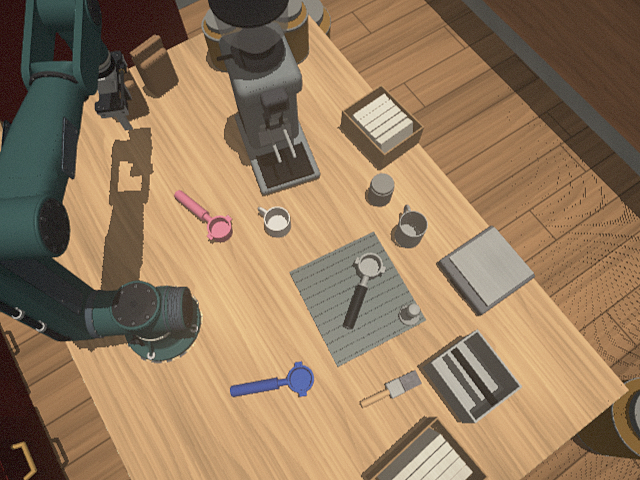

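View pics/wrist0.png

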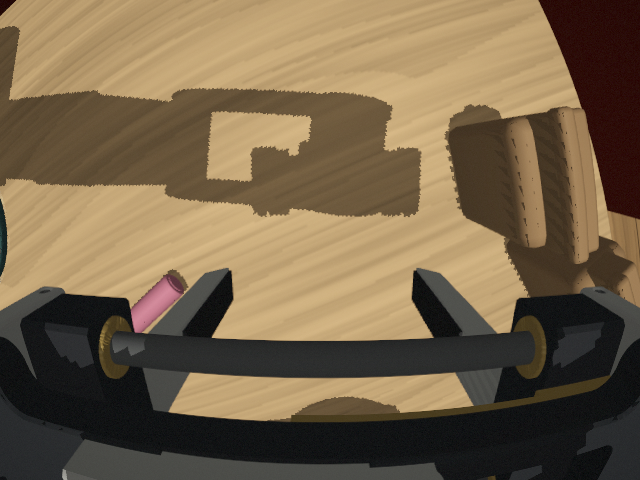

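Run:
```python
import cv2,numpy as np
for n,boxes in {"scene":[(190,225,340,345),(370,150,530,300)],"side":[(280,225,440,370),(220,60,330,200)]}.items():
    im=cv2.imread(f"pics/{n}0.png")
    for i,(a,b,c,d) in enumerate(boxes):
        k=min(800/(c-a),600/(d-b)); k=int(k)
        cv2.imwrite(f"pics/{n}z{i}.png",cv2.resize(im[b:d,a:c],None,fx=k,fy=k,interpolation=cv2.INTER_CUBIC)); print(n,i,k)
```

```text
scene 0 5
scene 1 4
side 0 4
side 1 4
```

View pics/scenez0.png

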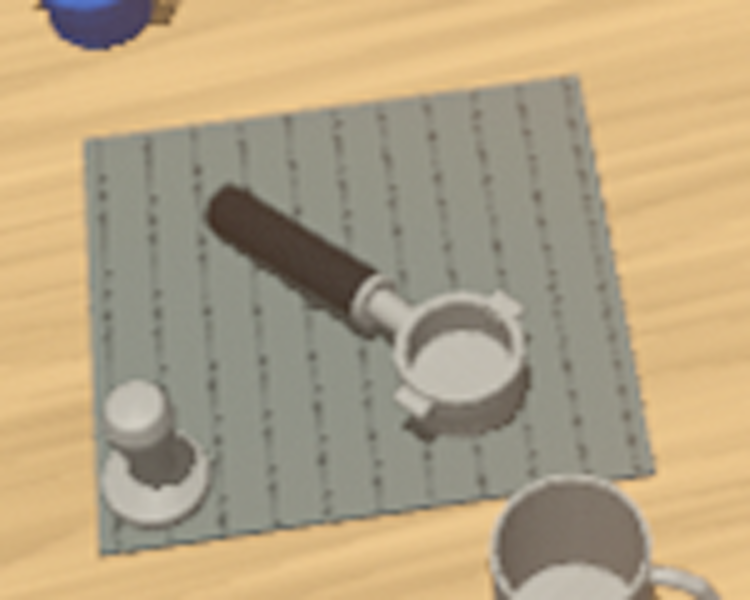

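View pics/scenez1.png

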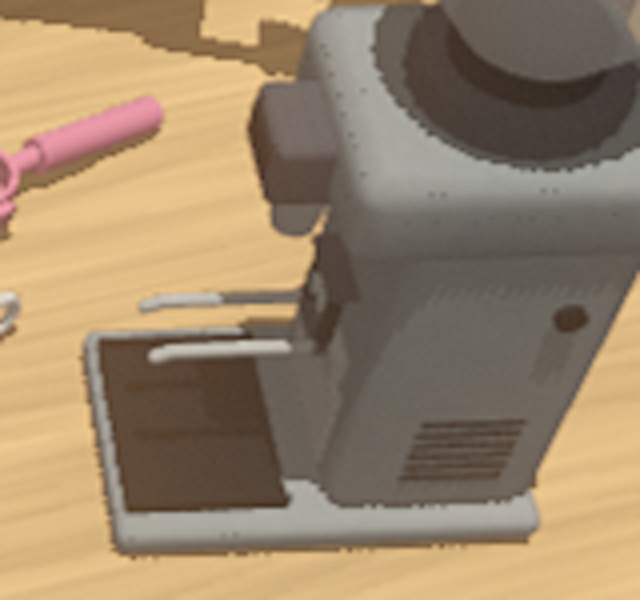

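View pics/sidez0.png

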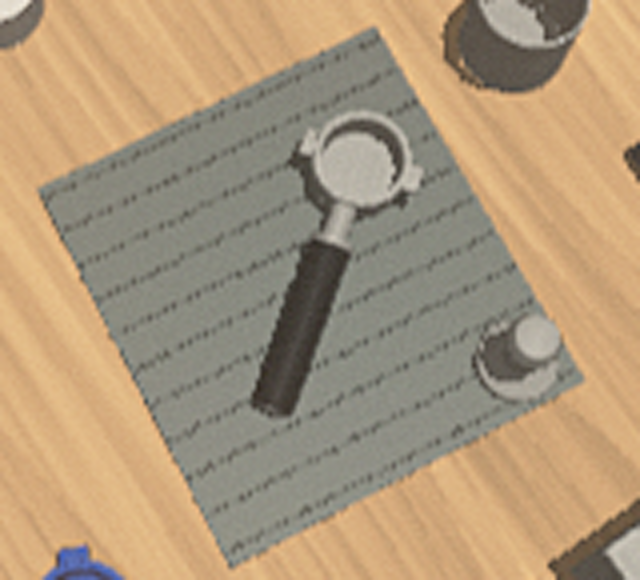

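View pics/sidez1.png

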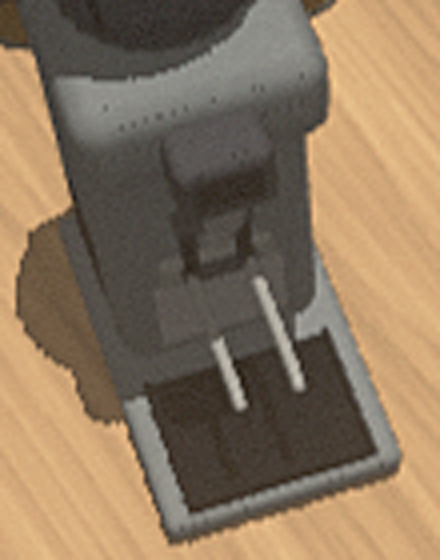

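```bash
cat > h.py <<'E'
import numpy as np,cv2
C={n:np.load(f"{n}0.npz") for n in("scene","side")}
def ray(n,uv,z):
    c=C[n];T=c["world_from_camera"];d=T[:3,:3]@np.linalg.solve(c["camera_matrix"],[uv[0],uv[1],1.]);o=T[:3,3]
    return o+d*(z-o[2])/d[2]
def proj(n,P):
    c=C[n];T=np.linalg.inv(c["world_from_camera"]);p=(T[:3,:3]@np.atleast_2d(P).T+T[:3,3:]).T@c["camera_matrix"].T
    return p[:,:2]/p[:,2:]
def tf(x,y,yaw,P):
    P=np.atleast_2d(P);c,s=np.cos(yaw),np.sin(yaw)
    return np.c_[x+c*P[:,0]-s*P[:,1],y+s*P[:,0]+c*P[:,1],P[:,2]]
E
python3 - <<'E'
from h import *
from scipy.optimize import least_squares
p=lambda *a:print(*[np.round(v,4) for v in a])
for n,L in {"scene":[(281.8,294.4),(291.4,285.6),(272.6,305)],"side":[(370.5,265),(357,261.8),(384.5,270)]}.items():
    p(n,*[ray(n,u,z) for u,z in zip(L,(.047,.044,.044))])
for n,L in {"scene":[(263.6,284.4),(234.4,265.6)],"side":[(362.5,286),(348.5,325.5)]}.items():
    p(n,ray(n,L[0],.034),ray(n,L[1],.019))
for n,L in {"scene":[(392.5,234.5),(400.5,286.3)],"side":[(263,195),(319.5,175.5)]}.items():
    p(n,*[ray(n,u,.042) for u in L])
for n,L in {"scene":[(405.75,226),(408.25,238.25)],"side":[(280.25,161.75),(294.75,156.75)]}.items():
    p(n,*[ray(n,u,.14) for u in L])
E
```

```text
Traceback (most recent call last):
numpy._core._exceptions._UFuncNoLoopError: ufunc 'multiply' did not contain a loop with signature matching types (dtype('<U5'), dtype('float64')) -> None
```

Run:
```python
from h import *
from scipy.optimize import least_squares
np.set_printoptions(precision=4,suppress=True)
for n,L in {"scene":[(281.8,294.4),(291.4,285.6),(272.6,305)],"side":[(370.5,265),(357,261.8),(384.5,270)]}.items():
    print(n,*[ray(n,u,z) for u,z in zip(L,(.047,.044,.044))])
for n,L in {"scene":[(263.6,284.4),(234.4,265.6)],"side":[(362.5,286),(348.5,325.5)]}.items():
    print(n,ray(n,L[0],.034),ray(n,L[1],.019))
for n,L in {"scene":[(392.5,234.5),(400.5,286.3)],"side":[(263,195),(319.5,175.5)]}.items():
    print(n,*[ray(n,u,.042) for u in L])
for n,L in {"scene":[(405.75,226),(408.25,238.25)],"side":[(280.25,161.75),(294.75,156.75)]}.items():
    print(n,*[ray(n,u,.14) for u in L])
```

```text
scene [ 0.5685 -0.1899  0.047 ] [ 0.5463 -0.1577  0.044 ] [ 0.5922 -0.221   0.044 ]
side [ 0.5657 -0.193   0.047 ] [ 0.5403 -0.1636  0.044 ] [ 0.5906 -0.2261  0.044 ]
scene [ 0.5146 -0.2294  0.034 ] [ 0.4178 -0.2956  0.019 ]
side [ 0.5146 -0.228   0.034 ] [ 0.4212 -0.2954  0.019 ]
scene [0.4529 0.1743 0.042 ] [0.6299 0.1288 0.042 ]
side [0.4285 0.1627 0.042 ] [0.6048 0.1244 0.042 ]
scene [0.5063 0.18   0.14  ] [0.5483 0.1701 0.14  ]
side [0.5067 0.1773 0.14  ] [0.5495 0.1683 0.14  ]
```

```bash
cat > ov.py <<'E'
from h import *
def overlay(out,pf,gr,box,n,k):
    im=cv2.imread(f"pics/{n}0.png");a,b,c,d=box
    im=cv2.resize(im[b:d,a:c],None,fx=k,fy=k,interpolation=cv2.INTER_CUBIC)
    def pl(P,col,closed=False):
        q=(proj(n,P)-[a-.5,b-.5])*k
        cv2.polylines(im,[np.round(q*8).astype(int).reshape(-1,1,2)],closed,col,1,cv2.LINE_AA,3)
    t=np.linspace(0,2*np.pi,60)
    circ=lambda x,y,r,z:np.c_[x+r*np.cos(t),y+r*np.sin(t),0*t+z]
    if pf:
        F=lambda P:tf(*pf,np.array(P)+[0,0,.004])
        pl(F(circ(0,0,.035,.043)),(0,0,255));pl(F([[0,-.044,.04],[0,.044,.04]]),(255,0,0))
        for s in(-.015,.015): pl(F([[-.06,s,.030],[-.184,s,.015]]),(0,255,0))
        pl(F([[-.095,-.015,.026],[-.095,.015,.026]]),(0,255,255))
    if gr:
        F=lambda P:tf(*gr,np.array(P))
        for y in(-.022,.022):
            for s in(-.005,.005):pl(F([[-.112,y+s,.145],[-.02,y+s,.145]]),(0,0,255))
        pl(F([[0,-.09,0],[-.145,-.09,0],[-.145,.09,0],[0,.09,0]]),(0,255,0))
        pl(F([[0,-.09,.042],[-.145,-.09,.042],[-.145,.09,.042],[0,.09,.042]]),(255,255,0))
        for y in(-.02,.02):
            for s in(-.006,.006):pl(F([[-.012,y+s,.15],[-.012,y+s,.197]]),(255,0,255))
        pl(F(circ(-.048,0,.023,.247)),(0,255,255))
    cv2.imwrite(out,im)
E
python3 - <<'E'
from ov import *
pf=(.567,-.1915,np.radians(35.6));gr=(.5556,.295,np.radians(77))
overlay("pics/o1.png",pf,None,(190,225,340,345),"scene",5)
overlay("pics/o2.png",pf,None,(280,225,440,370),"side",4)
overlay("pics/o3.png",None,gr,(370,150,530,300),"scene",4)
overlay("pics/o4.png",None,gr,(220,60,330,200),"side",4)
A=[cv2.imread(f"pics/o{i}.png") for i in(1,2,3,4)]
m=lambda i,j:np.hstack([cv2.copyMakeBorder(x,0,600-x.shape[0],0,0,0) for x in(A[i],A[j])])
cv2.imwrite("pics/o34.png",cv2.resize(m(2,3),None,fx=.74,fy=.74,interpolation=cv2.INTER_AREA))
E
```

```text
(no output)
```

View pics/o1.png

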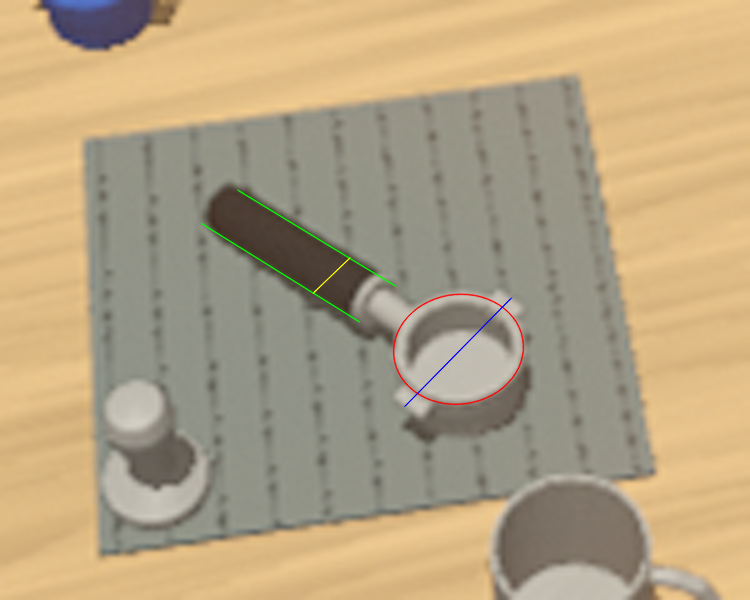

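View pics/o2.png

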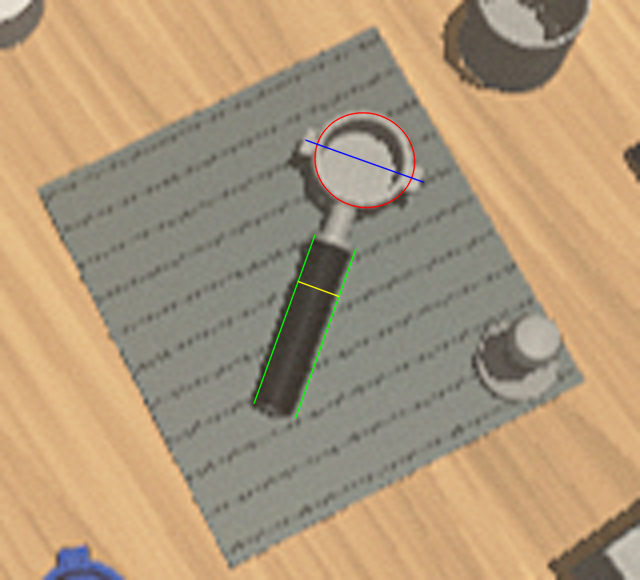

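View pics/o3.png

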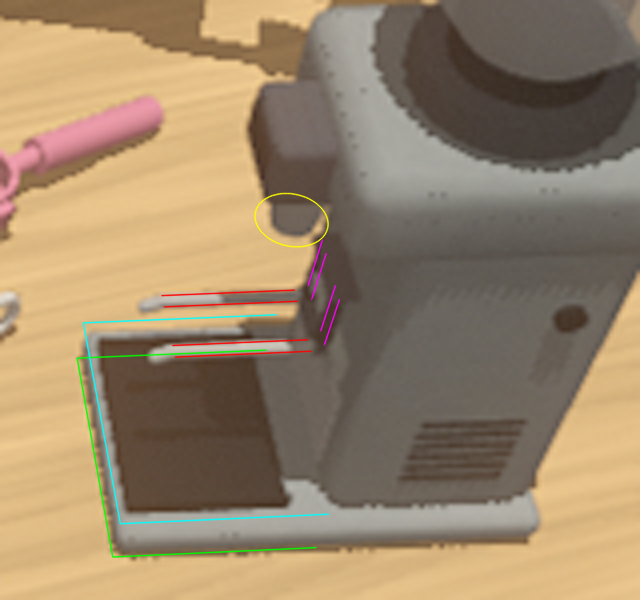

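View pics/o4.png

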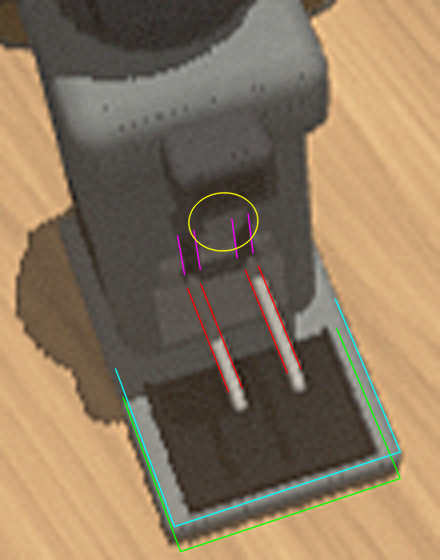

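Run:
```python
import cv2,numpy as np
from h import *
a=cv2.imread("pics/scene0.png")[0:140,410:570];b=cv2.imread("pics/side0.png")[20:160,60:220]
cv2.imwrite("pics/g.png",cv2.resize(np.hstack([a,b]),None,fx=2.5,fy=2.5,interpolation=cv2.INTER_CUBIC))
w=np.load("wrist0.npz")["world_from_camera"][:3,3]
for n in C:print(n,proj(n,[w,[.2224,.5024,.2043]]))
```

```text
scene [[485.12797077  57.00477725]
 [471.26624427 122.33602361]]
side [[ 73.19750018  72.26319816]
 [129.22041749 113.75373474]]
```

View pics/g.png

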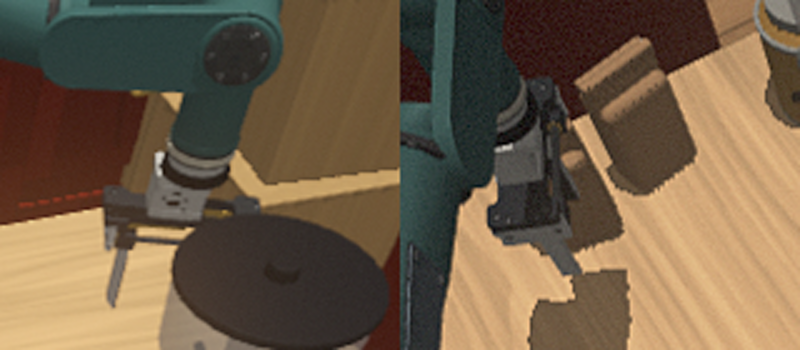

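```bash
cat >> h.py <<'E'
def plan(pos,yaw,goal,gyaw,nturn=0.42,smax=1.0):
    pos=np.array(pos,float);goal=np.array(goal,float);out=[]
    for i in range(20):
        c,s=np.cos(yaw),np.sin(yaw);R=np.array([[c,s,0],[s,-c,0],[0,0,-1]])
        d=R.T@(goal-pos)/.08;k=min(1,smax/max(np.abs(d).max(),1e-9));d=np.round(d*k,3)
        t=np.clip(yaw-gyaw,-nturn,nturn);tn=round(t/(np.pi/2),3)
        print(i,d.tolist(),tn,"from",np.round(pos,4),"yaw",round(np.degrees(yaw),1))
        pos=pos+R@d*.08;yaw-=tn*np.pi/2;out.append((d,tn))
        if np.linalg.norm(goal-pos)<3e-4 and abs(yaw-gyaw)<.01:break
    print("end",np.round(pos,4),np.degrees(yaw))
E
python3 - <<'E'
from h import *
print(ray("scene",(220.4,323),.01),ray("side",(280+515/4,225+370/4),.01))
plan((.223,.503,.206),2.725,(.4898,-.2468,.15),np.radians(35.6))
E
```

```text
[ 0.587328   -0.36556522  0.01      ] [ 0.57482816 -0.36876942  0.01      ]
0 [-0.948, -1.0, 0.097] 0.267 from [0.223 0.503 0.206] yaw 156.1
1 [-1.0, -0.415, 0.076] 0.267 from [0.26   0.3992 0.1982] yaw 132.1
2 [-1.0, 0.026, 0.07] 0.267 from [0.289  0.3175 0.1922] yaw 108.1
3 [-1.0, 0.478, 0.078] 0.267 from [0.3158 0.2421 0.1866] yaw 84.0
4 [-0.852, 1.0, 0.093] 0.267 from [0.3455 0.1586 0.1803] yaw 60.0
5 [-0.294, 1.0, 0.073] 0.004 from [0.3807 0.0596 0.1729] yaw 36.0
6 [-0.287, 1.0, 0.073] 0.0 from [ 0.4087 -0.019   0.167 ] yaw 35.6
7 [-0.287, 1.0, 0.073] 0.0 from [ 0.4366 -0.0974  0.1612] yaw 35.6
8 [-0.26, 0.905, 0.067] 0.0 from [ 0.4646 -0.1758  0.1554] yaw 35.6
end [ 0.4898 -0.2468  0.15  ] 35.62099917314931
```

Request:
{"fn": "servo_tool", "kwargs": {"rows": [[[-0.2,-0.2,0.02],0.06],[[-0.45,-0.48,0.05],0.13],[[-0.7,-0.74,0.07],0.2],[[-0.95,-1.0,0.1],0.267]], "grip": -1}}

```text
time: 0.48
tool_pos: [0.2598, 0.3978, 0.1969]
ee_rot: [-3.141, 0.0, 2.301]
wrist_force: [0.2, -0.4, 0.4]
width: 0.094
```

Request:
{"fn": "servo_tool", "kwargs": {"rows": [[[-0.25,-0.1,0.02],0.067],[[-0.5,-0.2,0.04],0.133],[[-0.75,-0.3,0.06],0.2],[[-1.0,-0.41,0.08],0.267]]}}

```text
time: 0.82
tool_pos: [0.2891, 0.3165, 0.1907]
ee_rot: [-3.141, 0.0, 1.881]
wrist_force: [-0.5, 0.3, 0.1]
width: 0.094
```

Request:
{"fn": "servo_tool", "kwargs": {"rows": [[[-0.25,0.01,0.02],0.067],[[-0.5,0.01,0.04],0.133],[[-0.75,0.02,0.06],0.2],[[-1.0,0.03,0.08],0.267]]}}

```text
time: 1.15
tool_pos: [0.3161, 0.2413, 0.1843]
ee_rot: [-3.141, 0.0, 1.462]
wrist_force: [1.5, 0.3, -0.3]
width: 0.0942
```

Request:
{"fn": "servo_tool", "kwargs": {"rows": [[[-0.25,0.12,0.02],0.067],[[-0.5,0.24,0.04],0.133],[[-0.75,0.36,0.06],0.2],[[-1.0,0.48,0.08],0.267]]}}

```text
time: 1.48
tool_pos: [0.346, 0.1577, 0.1779]
ee_rot: [-3.141, 0.0, 1.042]
wrist_force: [0.2, 0.6, 1.1]
width: 0.0942
```

Request:
{"fn": "servo_tool", "kwargs": {"rows": [[[-0.21,0.25,0.02],0.067],[[-0.42,0.5,0.04],0.133],[[-0.64,0.75,0.06],0.2],[[-0.85,1.0,0.08],0.267]]}}

```text
time: 1.82
tool_pos: [0.3812, 0.0586, 0.1716]
ee_rot: [-3.141, 0.0, 0.623]
wrist_force: [0.0, -0.3, -0.4]
width: 0.0939
```

Request:
{"fn": "servo_tool", "kwargs": {"rows": [[[-0.07,0.25,0.02],0],[[-0.14,0.5,0.04],0],[[-0.21,0.75,0.06],0.004],[[-0.29,1.0,0.08],0.004]]}}

```text
time: 2.15
tool_pos: [0.4095, -0.0195, 0.1651]
ee_rot: [-3.141, 0.0, 0.621]
wrist_force: [0.1, -0.2, -0.5]
width: 0.0941
```

Request:
{"fn": "servo_tool", "kwargs": {"rows": [[[-0.07,0.25,0.02],0],[[-0.14,0.5,0.04],0],[[-0.21,0.75,0.06],0],[[-0.29,1.0,0.08],0]]}}

```text
time: 2.48
tool_pos: [0.4372, -0.0979, 0.1586]
ee_rot: [-3.141, 0.0, 0.621]
wrist_force: [-0.2, 1.0, -0.2]
width: 0.0941
```

Request:
{"fn": "servo_tool", "kwargs": {"rows": [[[-0.07,0.25,0.02],0],[[-0.14,0.5,0.04],0],[[-0.21,0.75,0.06],0],[[-0.29,1.0,0.08],0],[[-0.29,1.0,0.08],0]]}}

```text
time: 2.9
tool_pos: [0.4651, -0.1783, 0.1516]
ee_rot: [-3.141, 0.002, 0.618]
wrist_force: [-0.5, -0.3, 0.5]
width: 0.0941
```

Request:
{"fn": "servo_tool", "kwargs": {"rows": [[[-0.06,0.22,0.15],0],[[-0.12,0.44,0.3],0],[[-0.18,0.66,0.45],0],[[-0.25,0.88,0.6],0],[[-0.25,0.88,0.6],0],[[-0.25,0.88,0.6],0]]}}

```text
time: 3.4
tool_pos: [0.4889, -0.2436, 0.1035]
ee_rot: [-3.138, 0.001, 0.621]
wrist_force: [0.3, -0.7, 0.7]
width: 0.0943
```

Run:
```python
from bench import robot
import cv2,numpy as np
o=robot.get_obs();print(o["tool_pos"],o["ee_rot"],o["joint_positions"])
for n in ["wrist","scene"]:
    s=robot.snapshot(n); cv2.imwrite(f"pics/{n}1.png",s["pixels"][:,:,::-1]); np.savez(f"{n}1.npz",**s)
c=np.load("wrist1.npz");T=np.linalg.inv(c["world_from_camera"]);K=c["camera_matrix"]
im=cv2.imread("pics/wrist1.png")
def pw(P):
    p=T[:3,:3]@P+T[:3,3];th=np.arctan2(np.hypot(p[0],p[1]),p[2]);r=K[0,0]*th;a=np.arctan2(p[1],p[0]);return np.array([K[0,2]+r*np.cos(a),K[1,2]+r*np.sin(a)])
from h import tf
for z,L in((.0,[[-.06,0,.034],[-.184,0,.019],[-.095,-.015,.03],[-.095,.015,.03],[-.095,0,.03]]),(0,[[.035*np.cos(t),.035*np.sin(t),.047] for t in np.linspace(0,6.28,30)])):
    for P in tf(.567,-.1915,np.radians(35.6),L):
        q=pw(P);cv2.circle(im,tuple(int(v) for v in np.round(q)),2,(0,0,255),-1)
cv2.imwrite("pics/w1o.png",im)
```

```text
[ 0.488883   -0.24360939  0.10353081] [-3.13818322e+00  5.62852360e-04  6.20774699e-01] [-5.66579704e-01  1.23585465e-01  1.53475238e+00  7.56216233e-04
  1.48662725e+00  3.83378038e-01]
```

View pics/w1o.png

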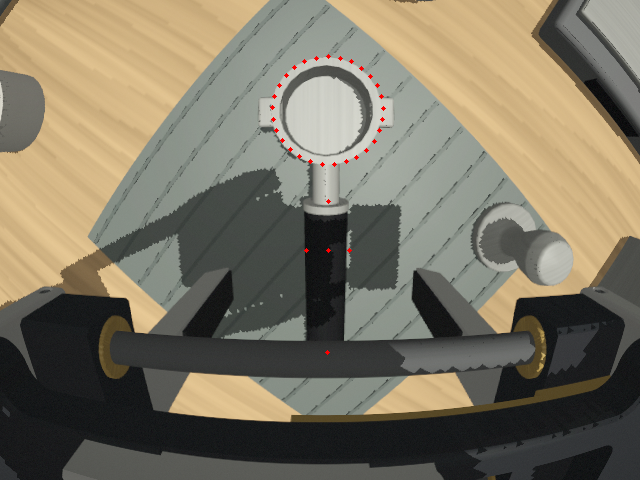

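Request:
{"fn": "servo_tool", "kwargs": {"rows": [[[0,0.02,0.2],0],[[-0.01,0.025,0.4],0],[[-0.01,0.025,0.6],0],[[-0.01,0.025,0.78],0],[[-0.01,0.025,0.8],0]]}}

```text
time: 3.92
tool_pos: [0.4887, -0.2444, 0.0388]
ee_rot: [-3.138, 0.001, 0.623]
wrist_force: [-0.1, 0.8, -0.1]
width: 0.0943
```

Request:
{"fn": "servo_tool", "kwargs": {"rows": [[[0,0,0.12],0],[[0,0,0.24],0],[[0,0,0.34],0],[[0,0,0.34],0]]}}

```text
time: 4.25
tool_pos: [0.4892, -0.2457, 0.0118]
ee_rot: [-3.139, 0.001, 0.622]
wrist_force: [-1.6, 0.3, -0.5]
width: 0.0941
```

Request:
{"fn": "servo_tool", "kwargs": {"rows": [[[0,0,0],0],[[0,0,0],0],[[0,0,0],0],[[0,0,0],0],[[0,0,0],0],[[0,0,0],0],[[0,0,0],0],[[0,0,0],0]], "grip": 1}}

```text
time: 4.92
tool_pos: [0.4902, -0.2466, 0.0135]
ee_rot: [3.141, -0.0, 0.621]
wrist_force: [0.6, -0.7, -0.3]
width: 0.0442
```

Request:
{"fn": "servo_tool", "kwargs": {"rows": [[[0,0,0],0],[[0,0,0],0],[[0,0,0],0],[[0,0,0],0],[[0,0,0],0],[[0,0,0],0]]}}

```text
time: 5.42
tool_pos: [0.49, -0.2464, 0.0134]
ee_rot: [-3.141, 0.0, 0.622]
wrist_force: [-0.4, -0.3, 1.3]
width: 0.0294
```

Request:
{"fn": "servo_tool", "kwargs": {"rows": [[[0,0,-0.06],0],[[0,0,-0.15],0],[[0,0,-0.27],0],[[0,0,-0.4],0],[[0,0,-0.55],0],[[0,0,-0.7],0],[[0,0,-0.85],0],[[0,0,-0.95],0],[[0,0,-1.0],0],[[0,0,-1.0],0]]}}

```text
time: 6.25
tool_pos: [0.4908, -0.2471, 0.095]
ee_rot: [3.139, -0.001, 0.621]
wrist_force: [0.7, -0.7, -3.6]
width: 0.0291
```

```bash
cat > snap.py <<'E'
import sys
from bench import robot
import cv2,numpy as np
np.set_printoptions(precision=4,suppress=True)
i=sys.argv[1]
o=robot.get_obs();print({k:o[k] for k in("time","tool_pos","ee_rot","wrist_force","wrist_torque","width","joint_positions")})
for n in sys.argv[2:]:
    s=robot.snapshot(n); cv2.imwrite(f"pics/{n}{i}.png",s["pixels"][:,:,::-1]); np.savez(f"{n}{i}.npz",**s)
E
python3 snap.py 2 wrist scene side
```

```text
{'time': 6.25, 'tool_pos': array([ 0.4908, -0.2471,  0.095 ]), 'ee_rot': array([ 3.1392, -0.0008,  0.6214]), 'wrist_force': array([ 0.726 , -0.6586, -3.5938]), 'wrist_torque': array([-0.3992,  0.2703, -0.0714]), 'width': 0.029117879814150142, 'joint_positions': array([-0.5695,  0.1318,  1.543 , -0.0002,  1.4642,  0.3799])}
```

View pics/wrist2.png

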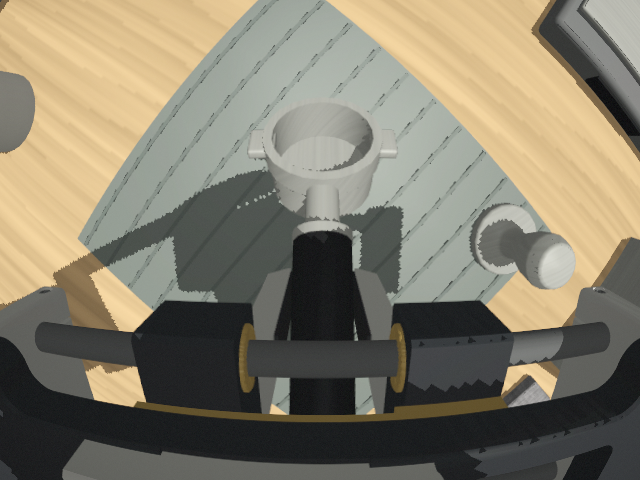

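View pics/scene2.png

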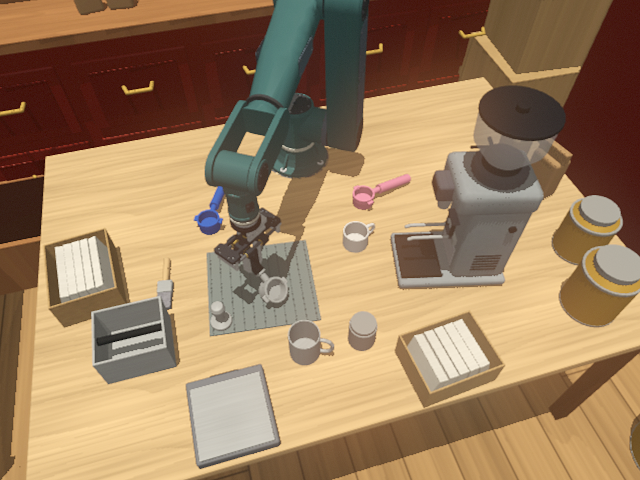

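```bash
cat > wp.py <<'E'
from h import *
from scipy.spatial.transform import Rotation as Ro
def pw(c,P):
    T=np.linalg.inv(c["world_from_camera"]);K=c["camera_matrix"]
    p=np.atleast_2d(P)@T[:3,:3].T+T[:3,3];h=np.hypot(p[:,0],p[:,1]);r=K[0,0]*np.arctan2(h,p[:,2]);return np.c_[K[0,2]+r*p[:,0]/h,K[1,2]+r*p[:,1]/h]
def pose(tcp,yaw,pitch,gx=-.095,gz=.026,dy=0.):
    # pf frame pose when gripped at (gx,0,gz); pitch>0 = bowl down
    R=Ro.from_euler("xyz",[0,pitch,yaw]).as_matrix()
    g=np.array(tcp)+[0,0,.019]
    return R,g-R@np.array([gx,dy,gz])
t=np.linspace(0,2*np.pi,60)
def model():
    rim=np.c_[.035*np.cos(t),.035*np.sin(t),0*t+.043]
    low=np.c_[.0325*np.cos(t),.0325*np.sin(t),0*t]
    ears=np.array([[0,-.044,.04],[0,.044,.04]])
    hand=np.array([[-.06,0,.03],[-.184,0,.015]])
    return [(rim,(0,0,255)),(low,(255,0,0)),(ears,(0,255,0)),(hand,(0,255,255))]
E
cat > t.py <<'E'
from wp import *
import sys
i,tcp=sys.argv[1],eval(sys.argv[2]);yaw=float(sys.argv[3]);ps=[float(a) for a in sys.argv[4:]]
c=np.load(f"wrist{i}.npz");outs=[]
for p in ps:
    im=cv2.imread(f"pics/wrist{i}.png");R,o=pose(tcp,yaw,np.radians(p))
    for P,col in model():cv2.polylines(im,[np.round(pw(c,P@R.T+o)).astype(int).reshape(-1,1,2)],False,col,1)
    outs.append(im[60:330,190:460])
cv2.imwrite(f"pics/w{i}p.png",cv2.resize(np.hstack(outs),(800,int(800/len(outs)))))
E
python3 t.py 2 "[.4908,-.2471,.095]" .6214 0 12 24
```

```text
(no output)
```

View pics/w2p.png

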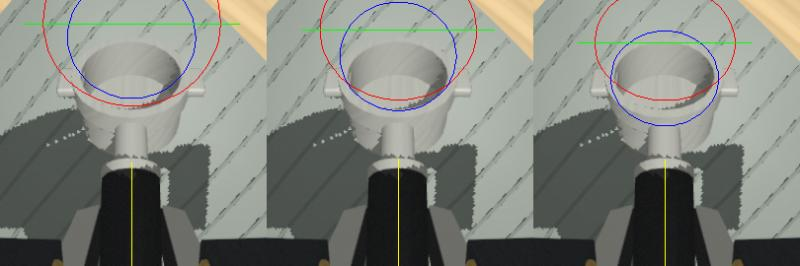

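```bash
python3 t.py 2 "[.4908,-.2471,.095]" .6214 34 40 46
python3 - <<'E'
from bench import robot
o=robot.get_obs();print(o["wrist_force"],o["wrist_torque"])
E
```

```text
[-2.15791481 -1.06155164  0.01546727] [-0.58113487  0.40367343 -0.0362665 ]
```

View pics/w2p.png

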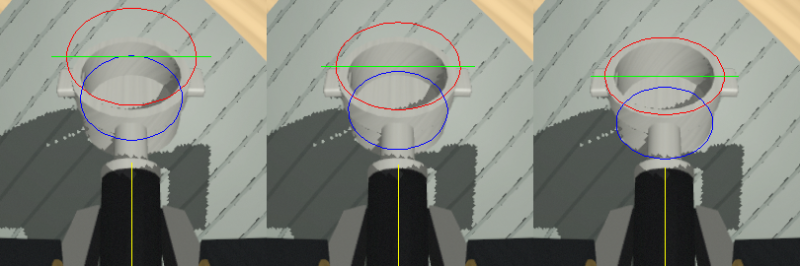

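```bash
cat > fit.py <<'E'
from wp import *
from scipy.optimize import least_squares
def fit(i,tcp,yaw,obs,full=False):
    c=np.load(f"wrist{i}.npz");uv=np.array([o[0] for o in obs]);M=np.array([o[1] for o in obs])
    def res(v):
        R,o=pose(tcp,yaw+v[3],v[0],v[1],.026+(v[1]+.095)*-.121,v[2]);return (pw(c,M@R.T+o)-uv).ravel()
    r=least_squares(res,[.6,-.095,0,0]);print("pitch deg",np.degrees(r.x[0]),"gx",r.x[1],"dy",r.x[2],"dyaw",np.degrees(r.x[3]));print(r.fun.reshape(-1,2).round(1).tolist());return r.x
E
python3 - <<'E'
from fit import *
im=cv2.imread("pics/wrist2.png")[80:260,220:420];cv2.imwrite("pics/w2z.png",cv2.resize(im,None,fx=3.3,fy=3.3,interpolation=cv2.INTER_CUBIC))
E
```

```text
(no output)
```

View pics/w2z.png

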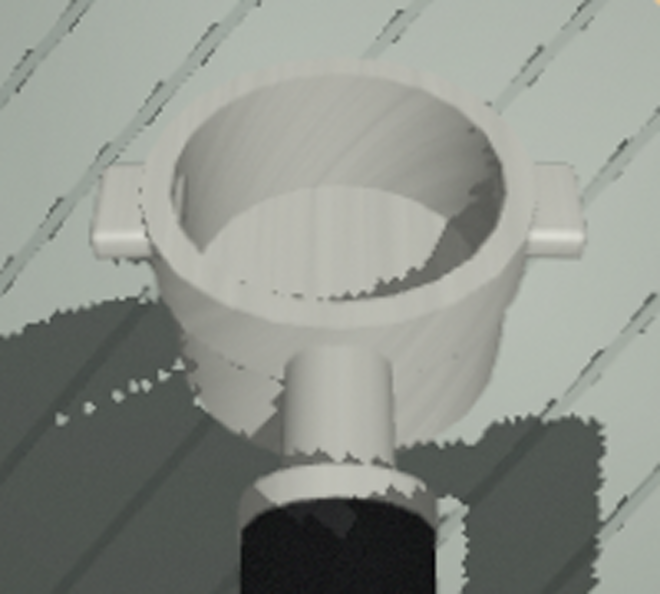

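Run:
```python
from fit import *
f=lambda x,y:(x/3.3+220,y/3.3+80)
obs=[(f(337,60),(.035,0,.043)),(f(337,325),(-.035,0,.043)),(f(145,197),(0,.035,.043)),(f(531,197),(0,-.035,.043))]
x=fit(2,[.4908,-.2471,.095],.6214,obs)
R,o=pose([.4908,-.2471,.095],.6214+x[3],x[0],x[1],.026+(x[1]+.095)*-.121,x[2])
P=np.array([[.0325,0,0],[-.0325,0,0],[0,0,0]])@R.T+o;print(P)
```

```text
pitch deg 47.113911834261756 gx -0.09276941615949691 dy -0.0003401192801961554 dyaw -0.10501842816089746
[[0.1, 3.8], [0.2, 1.3], [-1.8, -2.7], [1.5, -2.6]]
[[ 0.54465956 -0.20826659  0.00470364]
 [ 0.50864628 -0.23395327  0.05232967]
 [ 0.52665292 -0.22110993  0.02851665]]
```

Request:
{"fn": "servo_tool", "kwargs": {"rows": [[[0,0,-0.1],0],[[0,0,-0.2],0],[[0,0,-0.35],0],[[0,0,-0.5],0],[[0,0,-0.65],0],[[0,0,-0.75],0],[[0,0,-0.8],0],[[0,0,-0.8],0]]}}

```text
time: 7.07
tool_pos: [0.491, -0.247, 0.1594]
ee_rot: [3.139, -0.001, 0.622]
wrist_force: [-0.4, 0.3, -4.5]
width: 0.0295
```

```bash
python3 snap.py 3 wrist
python3 - <<'E'
import cv2
im=cv2.imread("pics/wrist3.png")[80:260,220:420];cv2.imwrite("pics/w3z.png",cv2.resize(im,None,fx=3.3,fy=3.3,interpolation=cv2.INTER_CUBIC))
E
```

```text
{'time': 7.0667, 'tool_pos': array([ 0.491 , -0.247 ,  0.1594]), 'ee_rot': array([ 3.1386, -0.0014,  0.6215]), 'wrist_force': array([-0.3626,  0.3349, -4.5049]), 'wrist_torque': array([-0.1485,  0.2794, -0.0697]), 'width': 0.029453251600954206, 'joint_positions': array([-0.5694,  0.0972,  1.451 ,  0.0002,  1.59  ,  0.3799])}
```

View pics/w3z.png

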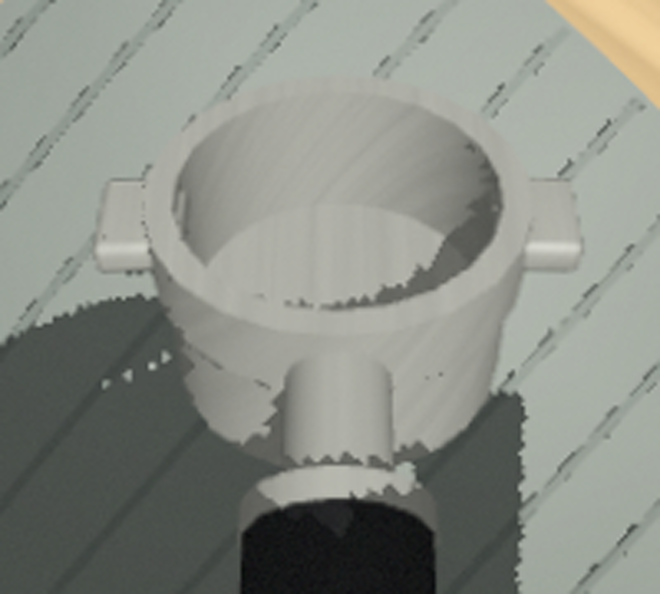

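Run:
```python
from fit import *
f=lambda x,y:(x/3.3+220,y/3.3+80)
obs=[(f(337,78),(.035,0,.043)),(f(337,332),(-.035,0,.043)),(f(146,208),(0,.035,.043)),(f(528,208),(0,-.035,.043))]
tcp=np.array([.491,-.247,.1594])
x=fit(3,tcp,.6215,obs)
R,o=pose(tcp,.6215+x[3],x[0],x[1],.026+(x[1]+.095)*-.121,x[2])
P=np.array([[.0325,0,0],[-.0325,0,0],[0,0,0],[.035,0,.043],[-.035,0,.043],[-.184,0,.015]])@R.T+o-tcp-[0,0,.019]
c,s=np.cos(.6215),np.sin(.6215);print(np.c_[P[:,0]*c+P[:,1]*s,-P[:,0]*s+P[:,1]*c,P[:,2]].round(4))
g=np.radians(77);cc,ss=np.cos(g),np.sin(g)
for gx in(-.23,-.19,-.16):
    print(gx,tf(.557,.295,g,[[gx,0,0]]))
plan((.491,-.247,.159),.6215,(*tf(.557,.295,g,[[-.23,0,0]])[0,:2],.275),g,nturn=.35)
```

```text
pitch deg 49.076335304212456 gx -0.09277939788634726 dy -0.00038560890162957256 dyaw -0.10111819729330787
[[-0.1, 3.4], [0.1, 1.1], [-1.6, -2.5], [1.5, -2.4]]
[[ 0.0626  0.0003 -0.1115]
 [ 0.02    0.0004 -0.0624]
 [ 0.0413  0.0003 -0.087 ]
 [ 0.0968  0.0002 -0.0852]
 [ 0.0509  0.0003 -0.0323]
 [-0.0679  0.0005  0.0619]]
-0.23 [[0.50526126 0.07089489 0.        ]]
-0.19 [[0.5142593  0.10986969 0.        ]]
-0.16 [[0.52100783 0.13910079 0.        ]]
0 [0.786, -1.0, -0.464] -0.223 from [ 0.491 -0.247  0.159] yaw 35.6
1 [1.0, -0.619, -0.429] -0.223 from [ 0.4955 -0.1453  0.1961] yaw 55.7
2 [1.0, -0.207, -0.372] -0.014 from [ 0.4997 -0.0514  0.2304] yaw 75.7
3 [0.5, -0.091, -0.185] 0.0 from [0.5034 0.0303 0.2602] yaw 77.0
end [0.5053 0.0709 0.275 ] 77.00932696738067
```

Request:
{"fn": "servo_tool", "kwargs": {"rows": [[[0,0,-0.12],0],[[0,0,-0.27],0],[[0,0,-0.45],0],[[0.04,-0.05,-0.65],-0.01],[[0.1,-0.13,-0.82],-0.03],[[0.2,-0.26,-0.94],-0.06],[[0.32,-0.4,-1.0],-0.09],[[0.44,-0.56,-1.0],-0.125]]}}

```text
time: 7.78
tool_pos: [0.4937, -0.1898, 0.2404]
ee_rot: [3.137, -0.001, 0.819]
wrist_force: [0.2, -0.5, -5.0]
width: 0.0295
```

Run:
```python
from h import *
g=np.radians(77)
plan((.4937,-.1898,.2404),.819,(*tf(.557,.295,g,[[-.23,0,0]])[0,:2],.275),g,nturn=.35)
```

```text
0 [1.0, -0.855, -0.174] -0.223 from [ 0.4937 -0.1898  0.2404] yaw 46.9
1 [1.0, -0.373, -0.142] -0.111 from [ 0.4984 -0.0846  0.2543] yaw 67.0
2 [0.864, -0.16, -0.117] -0.0 from [0.5022 0.0007 0.2657] yaw 77.0
end [0.5053 0.0709 0.275 ] 76.98524342121442
```

Request:
{"fn": "servo_tool", "kwargs": {"rows": [[[0.2,-0.17,-0.03],-0.04],[[0.4,-0.34,-0.07],-0.08],[[0.6,-0.51,-0.1],-0.13],[[0.8,-0.68,-0.14],-0.18],[[1.0,-0.855,-0.175],-0.223]]}}

```text
time: 8.2
tool_pos: [0.4976, -0.0836, 0.2526]
ee_rot: [3.141, -0.0, 1.172]
wrist_force: [0.9, 1.1, -5.2]
width: 0.0294
```

Request:
{"fn": "servo_tool", "kwargs": {"rows": [[[0.2,-0.07,-0.03],-0.02],[[0.4,-0.15,-0.06],-0.04],[[0.6,-0.22,-0.09],-0.07],[[0.8,-0.3,-0.12],-0.09],[[1.0,-0.375,-0.14],-0.11]]}}

```text
time: 8.62
tool_pos: [0.5013, 0.0017, 0.264]
ee_rot: [3.14, -0.0, 1.343]
wrist_force: [0.3, 0.3, -5.7]
width: 0.0292
```

Request:
{"fn": "servo_tool", "kwargs": {"rows": [[[0.2,-0.04,-0.03],0],[[0.4,-0.08,-0.06],0],[[0.58,-0.12,-0.09],0],[[0.72,-0.14,-0.11],0],[[0.81,-0.15,-0.12],0],[[0.85,-0.16,-0.12],0],[[0.86,-0.16,-0.12],0],[[0.86,-0.16,-0.12],0]]}}

```text
time: 9.28
tool_pos: [0.5044, 0.0704, 0.2721]
ee_rot: [-3.141, 0.001, 1.341]
wrist_force: [0.0, -0.6, -6.4]
width: 0.0293
```

```bash
python3 snap.py 4 wrist scene side
```

```text
{'time': 9.2833, 'tool_pos': array([0.5044, 0.0704, 0.2721]), 'ee_rot': array([-3.1413,  0.0005,  1.3406]), 'wrist_force': array([ 0.0406, -0.6174, -6.3594]), 'wrist_torque': array([-0.2602,  0.0617, -0.0114]), 'width': 0.029272633651121028, 'joint_positions': array([ 0.0277, -0.0068,  1.3372, -0.0004,  1.8116,  0.2577])}
```

View pics/wrist4.png

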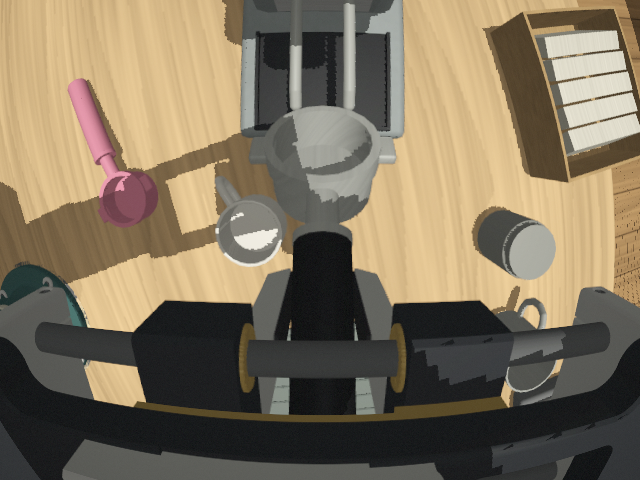

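View pics/scene4.png

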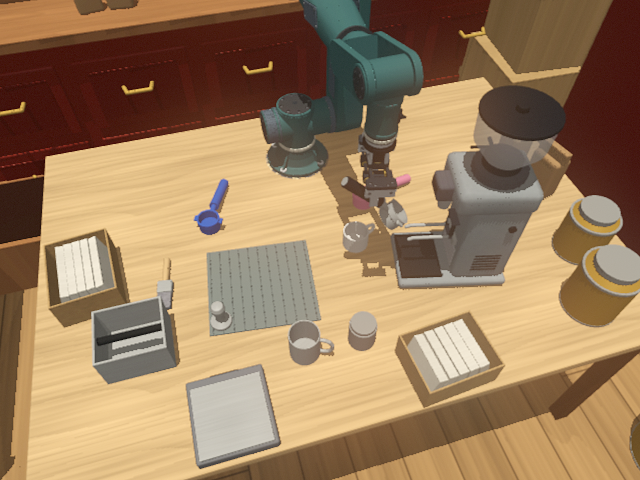

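View pics/side4.png

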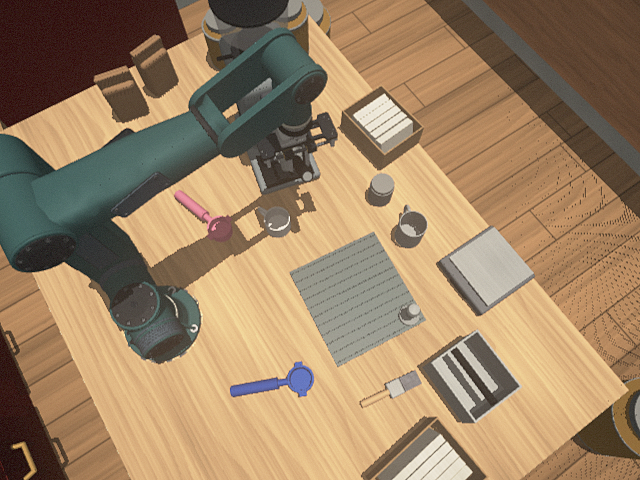

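Run:
```python
from wp import *
c=np.load("wrist4.npz");im=cv2.imread("pics/wrist4.png")
gr=(.557,.295,np.radians(77))
for y in(-.022,.022):
    for s in(-.005,.005):
        P=tf(*gr,np.c_[np.linspace(-.112,-.02,20),np.full(20,y+s),np.full(20,.145)]);cv2.polylines(im,[np.round(pw(c,P)).astype(int).reshape(-1,1,2)],False,(0,0,255),1)
n=40;L=np.r_[np.c_[np.linspace(0,-.145,n),np.full(n,-.09),np.full(n,.042)],np.c_[np.full(n,-.145),np.linspace(-.09,.09,n),np.full(n,.042)],np.c_[np.linspace(-.145,0,n),np.full(n,.09),np.full(n,.042)]]
cv2.polylines(im,[np.round(pw(c,tf(*gr,L))).astype(int).reshape(-1,1,2)],False,(0,255,0),1)
R,o=pose([.5044,.0704,.2721],1.3406,np.radians(49),-.0928,.0257)
for P,col in model():cv2.polylines(im,[np.round(pw(c,P@R.T+o)).astype(int).reshape(-1,1,2)],False,col,1)
cv2.imwrite("pics/w4o.png",cv2.resize(im[0:280,190:460],None,fx=2.1,fy=2.1,interpolation=cv2.INTER_CUBIC))
```

```text
(no output)
```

View pics/w4o.png

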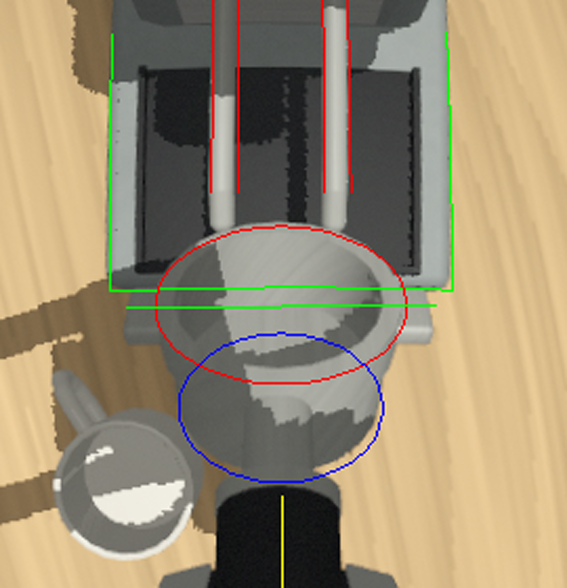

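Request:
{"fn": "servo_tool", "kwargs": {"rows": [[[0.08,0,0],0],[[0.2,0,0],0],[[0.35,0,0.03],0],[[0.5,0,0.06],0],[[0.65,0,0.09],0],[[0.78,0,0.12],0],[[0.88,0,0.14],0],[[0.94,0,0.15],0],[[0.94,0,0.15],0]]}}

```text
time: 10.18
tool_pos: [0.5216, 0.1453, 0.2596]
ee_rot: [-3.141, 0.0, 1.343]
wrist_force: [0.1, -0.0, -4.8]
width: 0.0292
```

```bash
python3 snap.py 5 wrist scene
python3 - <<'E'
import cv2,numpy as np
a=cv2.imread("pics/wrist5.png")[0:280,190:460];b=cv2.imread("pics/scene5.png")[100:300,340:540]
cv2.imwrite("pics/v5.png",np.hstack([cv2.resize(a,(390,400)),cv2.resize(b,(400,400),interpolation=cv2.INTER_CUBIC)]))
E
```

```text
{'time': 10.1833, 'tool_pos': array([0.5216, 0.1453, 0.2596]), 'ee_rot': array([-3.1406,  0.    ,  1.3426]), 'wrist_force': array([ 0.0726, -0.0156, -4.7953]), 'wrist_torque': array([-0.2968,  0.1102,  0.0156]), 'width': 0.029152602799850182, 'joint_positions': array([0.1666, 0.0647, 1.2884, 0.0004, 1.7894, 0.3949])}
```

View pics/v5.png

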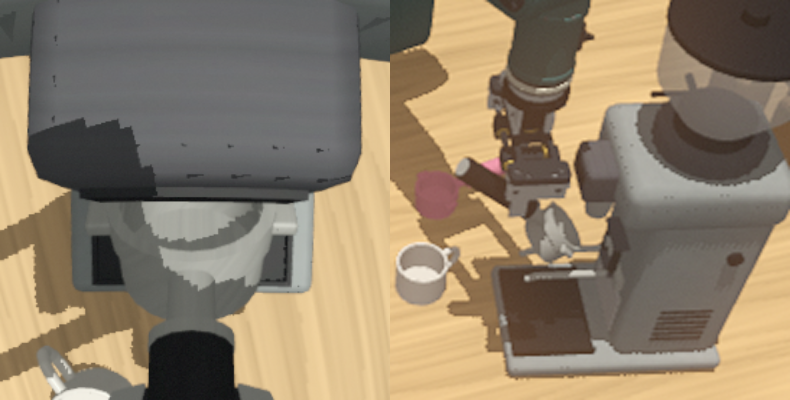

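Run:
```python
import numpy as np
x0,z0=-.1538,.2596
print("start")
for th,e in((50,-.091),(40,-.085),(30,-.077),(20,-.065),(12,-.055),(6,-.048),(2,-.046),(0,-.045)):
    t=np.radians(th);c,s=np.cos(t),np.sin(t)
    gx=e-.1253*c+.0257*s;gz=.150+.1253*s+.0257*c
    print(th,round(gx,4),round(gz-.019,4),"shift",round((gx-x0)/.08,3),round(-(gz-.019-z0)/.08,3))
```

```text
start
50 -0.1519 0.2435 shift 0.024 0.201
40 -0.1645 0.2312 shift -0.133 0.355
30 -0.1727 0.2159 shift -0.236 0.546
20 -0.174 0.198 shift -0.252 0.77
12 -0.1722 0.1822 shift -0.23 0.968
6 -0.1699 0.1697 shift -0.202 1.124
2 -0.1703 0.1611 shift -0.207 1.232
0 -0.1703 0.1567 shift -0.206 1.286
```

Request:
{"fn": "servo_tool", "kwargs": {"rows": [[[0.02,0,0.08],0],[[0.02,0,0.17],0],[[0,0,0.23],0],[[-0.05,0,0.28],0],[[-0.1,0,0.32],0],[[-0.15,0,0.38],0],[[-0.19,0,0.45],0],[[-0.23,0,0.53],0],[[-0.25,0,0.6],0],[[-0.25,0,0.6],0]]}}

```text
time: 11.12
tool_pos: [0.5171, 0.1219, 0.2133]
ee_rot: [3.139, 0.003, 1.338]
wrist_force: [-0.8, -2.9, 2.5]
width: 0.0297
```

```bash
python3 snap.py 6 wrist scene
python3 - <<'E'
import cv2,numpy as np
a=cv2.imread("pics/wrist6.png")[0:280,190:460];b=cv2.imread("pics/scene6.png")[100:300,340:540]
cv2.imwrite("pics/v6.png",np.hstack([cv2.resize(a,(390,400)),cv2.resize(b,(400,400),interpolation=cv2.INTER_CUBIC)]))
E
```

```text
{'time': 11.1167, 'tool_pos': array([0.5171, 0.1219, 0.2133]), 'ee_rot': array([3.1389, 0.0027, 1.3384]), 'wrist_force': array([-0.7886, -2.8677,  2.5112]), 'wrist_torque': array([-0.4352,  0.2038,  0.0255]), 'width': 0.029669052709258254, 'joint_positions': array([ 0.1271,  0.0432,  1.4019, -0.0035,  1.695 ,  0.3591])}
```

View pics/v6.png

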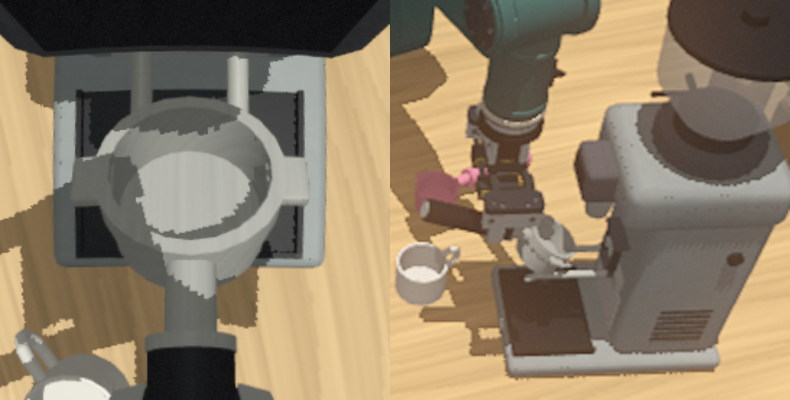

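Request:
{"fn": "servo_tool", "kwargs": {"rows": [[[-0.01,0,0.08],0],[[-0.01,0,0.16],0],[[0,0,0.25],0],[[0.01,0,0.34],0],[[0.02,0,0.43],0],[[0.03,0,0.51],0],[[0.04,0,0.58],0],[[0.04,0,0.62],0],[[0.04,0,0.62],0]]}}

```text
time: 11.97
tool_pos: [0.5175, 0.1279, 0.1619]
ee_rot: [-3.14, -0.0, 1.341]
wrist_force: [-0.3, -2.3, 1.3]
width: 0.0294
```

```bash
python3 snap.py 7 wrist scene
python3 - <<'E'
import cv2,numpy as np
a=cv2.imread("pics/wrist7.png")[0:280,190:460];b=cv2.imread("pics/scene7.png")[100:300,340:540]
cv2.imwrite("pics/v7.png",np.hstack([cv2.resize(a,(390,400)),cv2.resize(b,(400,400),interpolation=cv2.INTER_CUBIC)]))
E
```

```text
{'time': 11.9667, 'tool_pos': array([0.5175, 0.1279, 0.1619]), 'ee_rot': array([-3.1404, -0.    ,  1.3413]), 'wrist_force': array([-0.3367, -2.2598,  1.3229]), 'wrist_torque': array([-0.3374,  0.2896,  0.016 ]), 'width': 0.02937239107729076, 'joint_positions': array([0.1356, 0.0629, 1.4828, 0.0004, 1.597 , 0.3652])}
```

View pics/v7.png

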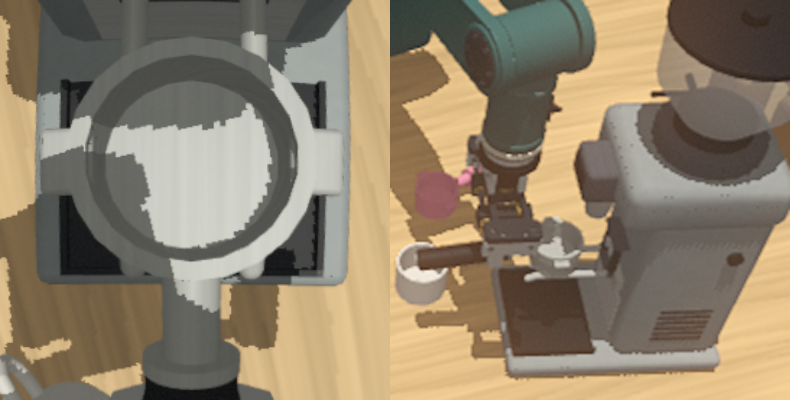

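Run:
```python
from fit import *
im=cv2.imread("pics/wrist7.png")
f=lambda x,y:(x/1.4444+190,y/1.4286)
obs=[(f(192,38),(.035,0,.043)),(f(192,278),(-.035,0,.043)),(f(70,162),(0,.035,.043)),(f(315,162),(0,-.035,.043))]
tcp=np.array([.5175,.1279,.1619])
x=fit(7,tcp,1.3413,obs)
c=np.load("wrist7.npz")
for p,col in((0,(0,0,255)),(3,(0,255,0)),(6,(255,0,0))):
    R,o=pose(tcp,1.3413,np.radians(p),-.0928,.0257)
    cv2.polylines(im,[np.round(pw(c,model()[0][0]@R.T+o)).astype(int).reshape(-1,1,2)],False,col,1)
cv2.imwrite("pics/w7o.png",cv2.resize(im[0:280,190:460],None,fx=2.1,fy=2.1,interpolation=cv2.INTER_CUBIC))
```

```text
pitch deg 5.032966401330777 gx -0.08256532324880424 dy -0.0005301171298027201 dyaw -0.06063790481364302
[[0.1, 3.0], [0.2, 1.4], [-2.0, -2.2], [1.6, -2.1]]
```

View pics/w7o.png

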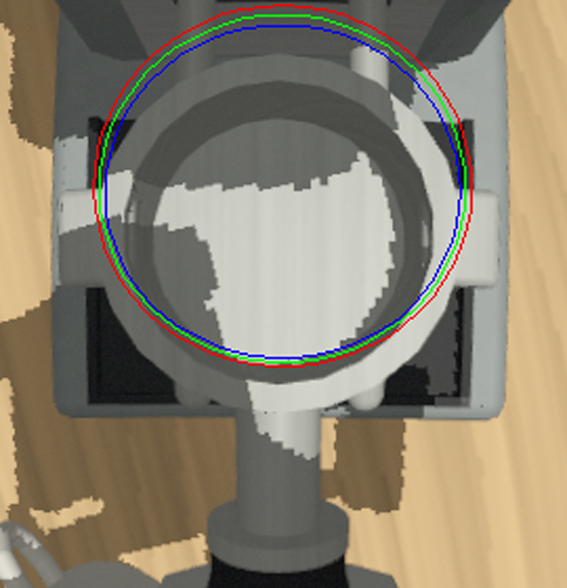

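Request:
{"fn": "servo_tool", "kwargs": {"rows": [[[0,0,0.01],0],[[0,0,0.02],0],[[0,0,0.03],0],[[0,0,0.04],0],[[0,0,0.05],0],[[0,0,0.05],0]]}}

```text
time: 12.57
tool_pos: [0.518, 0.1272, 0.159]
ee_rot: [3.141, 0.0, 1.341]
wrist_force: [-1.5, -3.5, 3.3]
width: 0.0296
```

```bash
python3 snap.py 8 wrist scene
python3 - <<'E'
import cv2,numpy as np
b=cv2.imread("pics/scene8.png")[190:260,370:470]
cv2.imwrite("pics/v8.png",cv2.resize(b,(800,560),interpolation=cv2.INTER_CUBIC))
E
```

```text
{'time': 12.5667, 'tool_pos': array([0.518 , 0.1272, 0.159 ]), 'ee_rot': array([3.1406, 0.0004, 1.3405]), 'wrist_force': array([-1.5094, -3.4975,  3.2615]), 'wrist_torque': array([-0.6553,  0.3722,  0.0531]), 'width': 0.029570172667568766, 'joint_positions': array([ 0.135 ,  0.0636,  1.4881, -0.0007,  1.5892,  0.3653])}
```

View pics/v8.png

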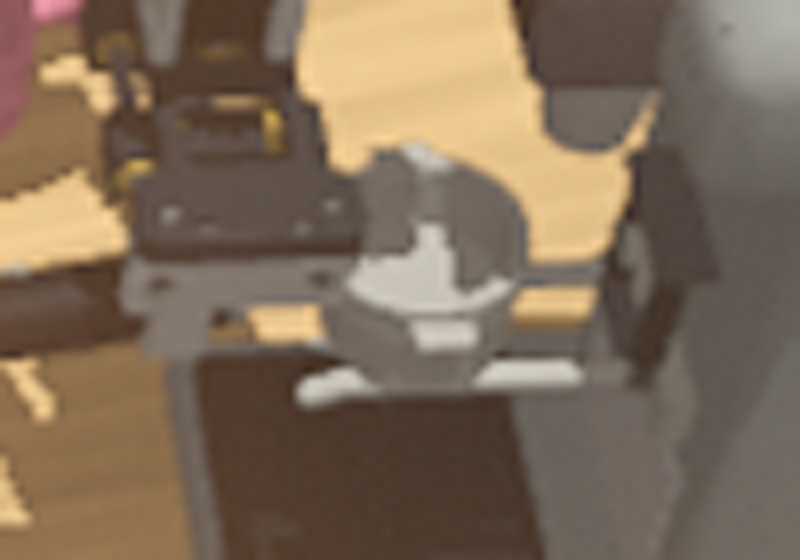

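View pics/wrist8.png

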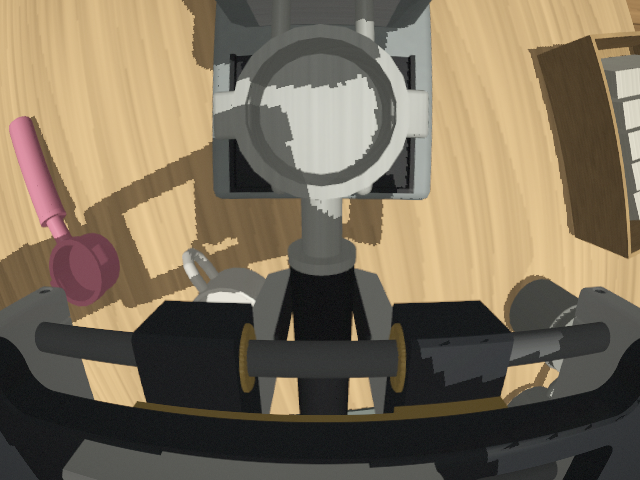

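```bash
cat > fit2.py <<'E'
from wp import *
from scipy.optimize import least_squares
def fit2(i,tcp,yaw,top,bot,l,r):
    c=np.load(f"wrist{i}.npz");rim=model()[0][0]
    def res(v):
        R,o=pose(tcp,yaw,v[0],v[1],.026+(v[1]+.095)*-.121,v[2]);q=pw(c,rim@R.T+o)
        return [q[:,1].min()-top,q[:,1].max()-bot,q[:,0].min()-l,q[:,0].max()-r]
    s=least_squares(res,[.05,-.085,0],diff_step=1e-4);print("pitch",np.degrees(s.x[0]),"gx",s.x[1],"dy",s.x[2],s.fun)
E
python3 - <<'E'
from fit2 import *
c=np.load("wrist8.npz")
fit2(8,[.518,.1272,.159],1.3405,24,201,232,410)
fit2(7,[.5175,.1279,.1619],1.3413,38/1.4286,278/1.4286,190+70/1.444,190+315/1.444)
fit2(3,[.491,-.247,.1594],.6215,78/3.3+80,332/3.3+80,220+146/3.3,220+528/3.3)
E
```

```text
pitch 0.9578607196976565 gx -0.0825007914495441 dy -0.001353997475921493 [ 0.9837779  -0.8878356  -1.14073648  1.1380862 ]
pitch 5.113586264044954 gx -0.08351103275532604 dy -0.00034917485916499046 [ 1.28263237 -1.15041472 -1.62248213  1.6237032 ]
pitch 48.48673875830737 gx -0.09419305727328985 dy -0.000253337937971379 [ 0.9821571  -1.22207139 -1.83033116  1.83034708]
```

Request:
{"fn": "servo_tool", "kwargs": {"rows": [[[0.03,0,0],0],[[0.08,0,0],0],[[0.14,0,0],0],[[0.2,0,0],0],[[0.26,0,0],0],[[0.31,0,0],0],[[0.34,0,0],0],[[0.35,0,0],0],[[0.35,0,0],0]]}}

```text
time: 13.42
tool_pos: [0.5244, 0.1555, 0.1587]
ee_rot: [3.141, -0.001, 1.341]
wrist_force: [-0.6, -3.4, 3.1]
width: 0.0295
```

```bash
python3 snap.py 9 wrist scene
python3 - <<'E'
import cv2,numpy as np
b=cv2.imread("pics/scene9.png")[190:260,370:470]
cv2.imwrite("pics/v9.png",cv2.resize(b,(800,560),interpolation=cv2.INTER_CUBIC))
E
```

```text
{'time': 13.4167, 'tool_pos': array([0.5244, 0.1555, 0.1587]), 'ee_rot': array([ 3.1413, -0.0009,  1.3415]), 'wrist_force': array([-0.6336, -3.401 ,  3.0597]), 'wrist_torque': array([-0.4334,  0.0908, -0.0261]), 'width': 0.029517815683939873, 'joint_positions': array([0.1842, 0.0936, 1.4564, 0.0007, 1.5909, 0.4135])}
```

View pics/v9.png

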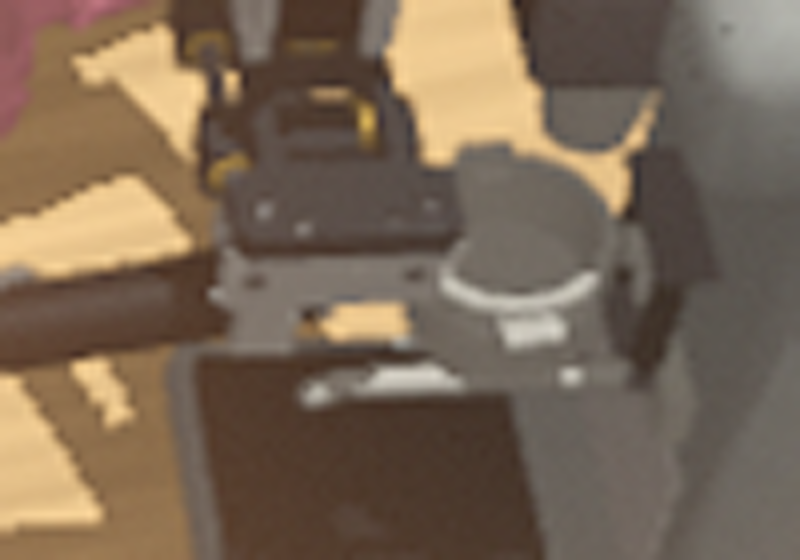

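View pics/wrist9.png

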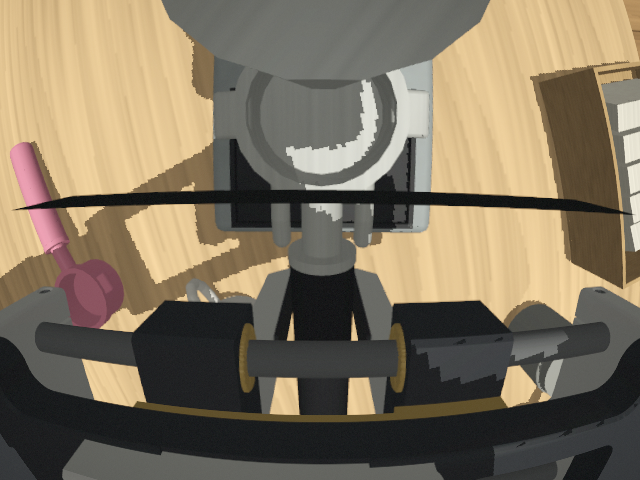

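Request:
{"fn": "servo_tool", "kwargs": {"rows": [[[0.02,0,0],0],[[0.04,0,0],0],[[0.06,0,0],0],[[0.08,0,0],0],[[0.1,0,0],0],[[0.1,0,0],0]]}}

```text
time: 14.02
tool_pos: [0.5254, 0.1606, 0.1585]
ee_rot: [-3.141, 0.005, 1.34]
wrist_force: [-2.8, -9.2, 5.3]
width: 0.0296
```

Request:
{"fn": "servo_tool", "kwargs": {"rows": [[[0.01,0,0],0],[[0.02,0,0],0],[[0.03,0,0],0],[[0.035,0,0],0],[[0.035,0,0],0]]}}

```text
time: 14.43
tool_pos: [0.5257, 0.1621, 0.1584]
ee_rot: [-3.14, 0.007, 1.339]
wrist_force: [-2.3, -11.1, 5.7]
width: 0.0291
```

Request:
{"fn": "servo_tool", "kwargs": {"rows": [[[0.01,0,0],0],[[0.02,0,0],0],[[0.03,0,0],0],[[0.04,0,0],0],[[0.05,0,0],0],[[0.05,0,0],0]]}}

```text
time: 14.93
tool_pos: [0.5265, 0.1654, 0.1584]
ee_rot: [-3.14, 0.009, 1.339]
wrist_force: [-3.3, -13.0, 5.8]
width: 0.0292
```

```bash
python3 snap.py 10 wrist scene
python3 - <<'E'
import cv2,numpy as np
b=cv2.imread("pics/scene10.png")[190:260,370:470]
a=cv2.imread("pics/wrist10.png")[0:360,160:480]
cv2.imwrite("pics/v10.png",np.hstack([cv2.resize(a,(373,420)),cv2.resize(b,(427,420),interpolation=cv2.INTER_CUBIC)]))
E
```

```text
{'time': 14.9333, 'tool_pos': array([0.5265, 0.1654, 0.1584]), 'ee_rot': array([-3.1404,  0.0085,  1.3386]), 'wrist_force': array([ -3.3273, -12.9599,   5.759 ]), 'wrist_torque': array([-2.2961,  0.6827,  0.0172]), 'width': 0.02924013292549032, 'joint_positions': array([ 0.2062,  0.1094,  1.4398, -0.0072,  1.597 ,  0.4382])}
```

View pics/v10.png

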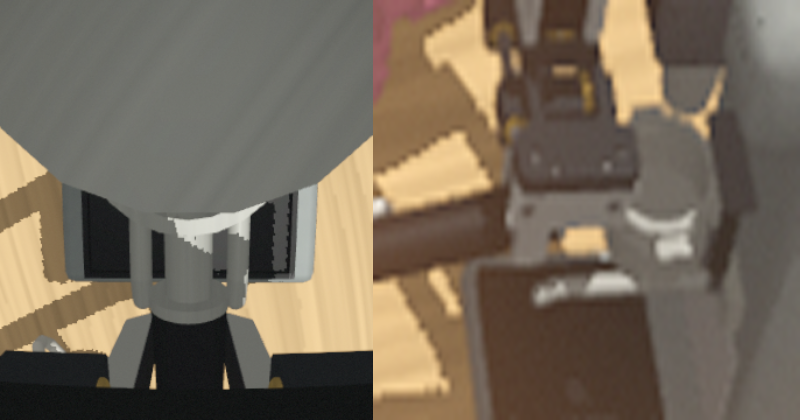

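Request:
{"fn": "servo_tool", "kwargs": {"rows": [[[0.01,0,0],0],[[0.02,0,0],0],[[0.03,0,0],0],[[0.04,0,0],0],[[0.04,0,0],0]]}}

```text
time: 15.45
tool_pos: [0.5272, 0.1678, 0.1583]
ee_rot: [-3.14, 0.01, 1.338]
wrist_force: [-3.2, -13.5, 5.2]
width: 0.0292
```

```bash
python3 snap.py 11 wrist
python3 - <<'E'
import cv2,numpy as np
L=[cv2.imread(f"pics/wrist{i}.png")[190:360,240:400] for i in(8,9,10,11)]
cv2.imwrite("pics/v11.png",cv2.resize(np.hstack(L),(800,212)))
E
```

```text
{'time': 15.45, 'tool_pos': array([0.5272, 0.1678, 0.1583]), 'ee_rot': array([-3.1403,  0.01  ,  1.3382]), 'wrist_force': array([ -3.2167, -13.5099,   5.2441]), 'wrist_torque': array([-2.5719,  0.6931,  0.0249]), 'width': 0.02919091938178015, 'joint_positions': array([ 0.211 ,  0.113 ,  1.436 , -0.0085,  1.598 ,  0.4434])}
```

View pics/v11.png

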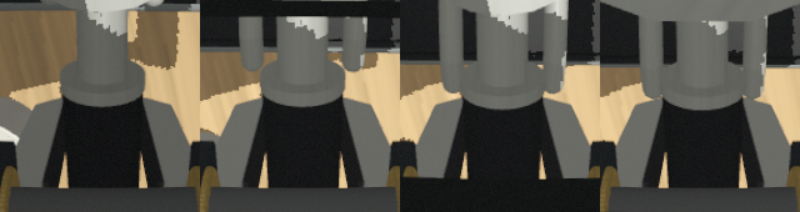

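Request:
{"fn": "servo_tool", "kwargs": {"rows": [[[0.01,0,0],0],[[0.02,0,0],0],[[0.03,0,0],0],[[0.03,0,0],0]]}}

```text
time: 15.83
tool_pos: [0.5275, 0.1689, 0.1582]
ee_rot: [-3.14, 0.013, 1.338]
wrist_force: [-4.8, -17.0, 5.7]
width: 0.0293
```

Request:
{"fn": "servo_tool", "kwargs": {"rows": [[[0.01,0,0],0],[[0.02,0,0],0],[[0.03,0,0],0],[[0.03,0,0],0]]}}

```text
time: 16.17
tool_pos: [0.5277, 0.1699, 0.1581]
ee_rot: [-3.14, 0.015, 1.337]
wrist_force: [-4.8, -19.8, 6.9]
width: 0.0293
```

```bash
python3 snap.py 12 wrist scene
python3 - <<'E'
import cv2,numpy as np
L=[cv2.imread(f"pics/wrist{i}.png")[190:360,240:400] for i in(8,10,11,12)]
b=cv2.imread("pics/scene12.png")[190:260,370:470]
cv2.imwrite("pics/v12.png",np.vstack([cv2.resize(np.hstack(L),(800,212)),cv2.resize(b,(800,380),interpolation=cv2.INTER_CUBIC)]))
E
```

```text
{'time': 16.1667, 'tool_pos': array([0.5277, 0.1699, 0.1581]), 'ee_rot': array([-3.1397,  0.0155,  1.3372]), 'wrist_force': array([ -4.7557, -19.7985,   6.9329]), 'wrist_torque': array([-3.5927,  1.0301,  0.1244]), 'width': 0.02925876311094354, 'joint_positions': array([ 0.2176,  0.1183,  1.4306, -0.0131,  1.6012,  0.4509])}
```

View pics/v12.png

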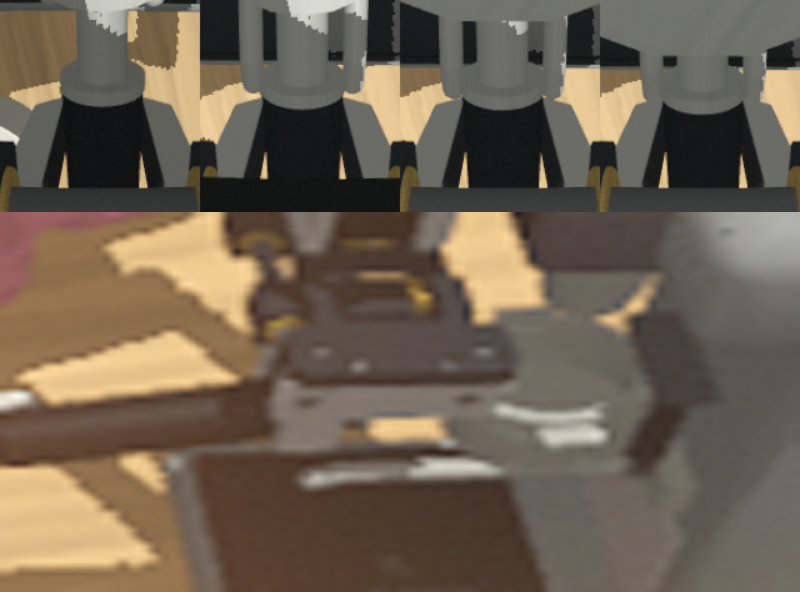

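```bash
python3 - <<'E'
from h import *
g=(.557,.295,np.radians(77))
im=cv2.imread("pics/scene12.png");a,b,c,d=370,185,470,260;k=8
im=cv2.resize(im[b:d,a:c],None,fx=k,fy=k,interpolation=cv2.INTER_CUBIC)
t=np.linspace(0,2*np.pi,60)
def pl(P,col):
    q=(proj("scene",tf(*g,P))-[a-.5,b-.5])*k;cv2.polylines(im,[np.round(q).astype(int).reshape(-1,1,2)],False,col,1,cv2.LINE_AA)
for off,col in((0,(0,0,255)),(-.006,(0,255,0))):
    X=-.0478+off
    pl(np.c_[X+.035*np.cos(t),.035*np.sin(t),0*t+.193],col)
    pl(np.c_[X+.0325*np.cos(t),.0325*np.sin(t),0*t+.15],col)
    pl([[X,-.044,.19],[X,.044,.19]],col)
    for s in(-.015,.015):pl([[X-.06,s,.18],[X-.184,s,.165]],col)
cv2.imwrite("pics/v13.png",im)
E
python3 snap.py 13 side
```

```text
{'time': 16.2667, 'tool_pos': array([0.5276, 0.1699, 0.1581]), 'ee_rot': array([-3.1396,  0.0153,  1.3371]), 'wrist_force': array([ -5.3103, -19.626 ,   6.61  ]), 'wrist_torque': array([-3.6115,  1.039 ,  0.149 ]), 'width': 0.02892195203246832, 'joint_positions': array([ 0.2175,  0.1182,  1.4307, -0.0129,  1.6012,  0.4509])}
```

View pics/v13.png

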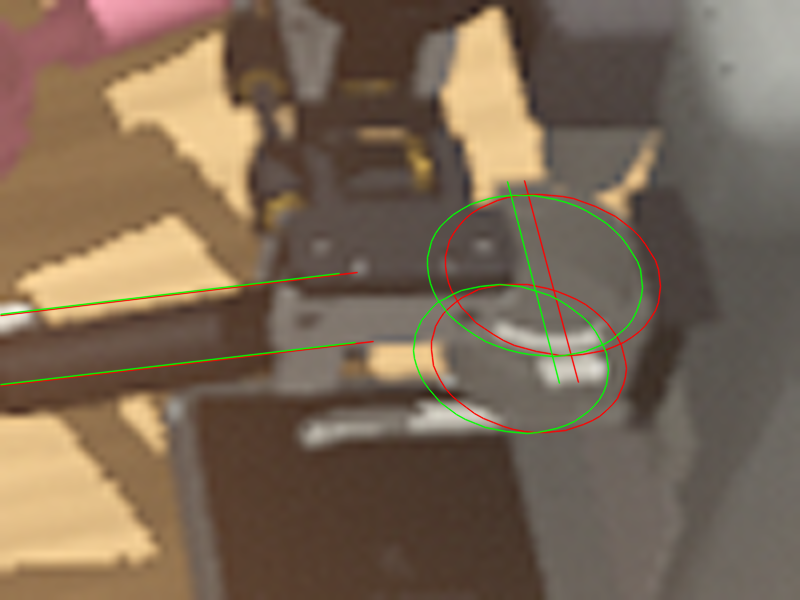

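Run:
```python
from wp import *
def ov(n,i,tcp,yaw,pitch,gx,box,k,out):
    c=C[n];im=cv2.imread(f"pics/{n}{i}.png");a,b,cc,d=box
    raw=cv2.resize(im[b:d,a:cc],None,fx=k,fy=k,interpolation=cv2.INTER_CUBIC);im=raw.copy()
    R,o=pose(tcp,yaw,np.radians(pitch),gx,.026+(gx+.095)*-.121)
    L=model();
    T=c["world_from_camera"]
    # handle silhouettes
    A=R@[-.06,0,.03]+o;B=R@[-.184,0,.015]+o;v=T[:3,3]-A;n_=np.cross(B-A,v);n_/=np.linalg.norm(n_)
    segs=[(np.array([A+s*.015*n_,B+s*.015*n_]),(0,255,255)) for s in(-1,1)]
    for P,col in [(P@R.T+o,col) for P,col in L[:3]]+segs:
        q=(proj(n,P)-[a-.5,b-.5])*k;cv2.polylines(im,[np.round(q).astype(int).reshape(-1,1,2)],False,col,1,cv2.LINE_AA)
    cv2.imwrite(out,np.vstack([raw,im]))
tcp=[.5277,.1699,.1581]
ov("scene",12,tcp,1.3372,0,-.080,(350,190,470,260),6,"pics/v14.png")
```

```text
(no output)
```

View pics/v14.png

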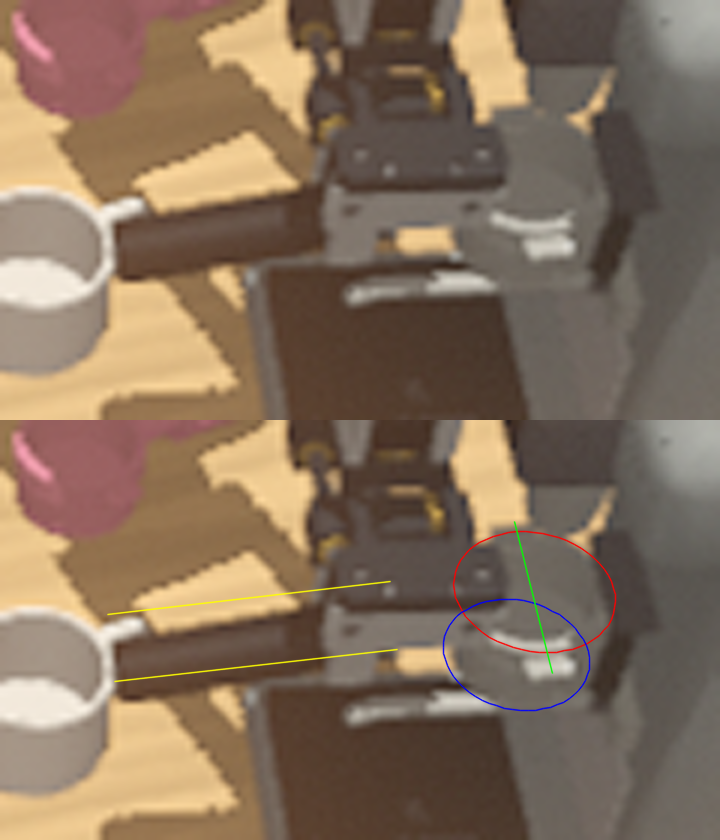

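View pics/side13.png

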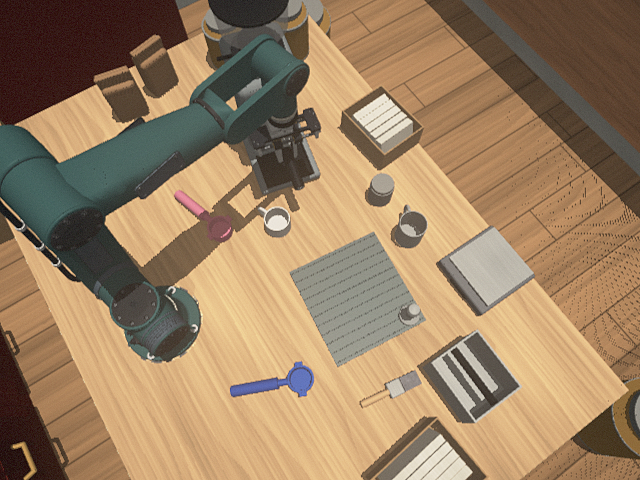

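```bash
cat > ov3.py <<'E'
from wp import *
def ov(n,i,tcp,yaw,pitch,gx,box,k,dgz=0):
    c=C[n];im=cv2.imread(f"pics/{n}{i}.png");a,b,cc,d=box
    im=cv2.resize(im[b:d,a:cc],None,fx=k,fy=k,interpolation=cv2.INTER_CUBIC)
    R,o=pose(tcp,yaw,np.radians(pitch),gx,.026+(gx+.095)*-.121+dgz)
    L=model();T=c["world_from_camera"]
    A=R@[-.06,0,.03]+o;B=R@[-.184,0,.015]+o;v=T[:3,3]-A;n_=np.cross(B-A,v);n_/=np.linalg.norm(n_)
    segs=[(np.array([A+s*.015*n_,B+s*.015*n_]),(0,255,255)) for s in(-1,1)]
    for P,col in [(P@R.T+o,col) for P,col in L[:3]]+segs:
        q=(proj(n,P)-[a-.5,b-.5])*k;cv2.polylines(im,[np.round(q).astype(int).reshape(-1,1,2)],False,col,1,cv2.LINE_AA)
    return im
E
python3 - <<'E'
from ov3 import *
tcp=[.5277,.1699,.1581]
A=[ov("scene",12,tcp,1.3372,p,-.080,(360,190,460,250),4) for p in(0,-4,-8)]
B=[ov("side",13,tcp,1.3372,p,-.080,(240,110,325,200),4) for p in(0,-4,-8)]
B=[cv2.copyMakeBorder(b,0,0,0,60,0) for b in B]
print(A[0].shape,B[0].shape)
cv2.imwrite("pics/v15.png",cv2.resize(np.vstack([np.hstack(A),np.hstack(B)]),None,fx=.667,fy=.667,interpolation=cv2.INTER_AREA))
E
```

```text
(240, 400, 3) (360, 400, 3)
```

View pics/v15.png

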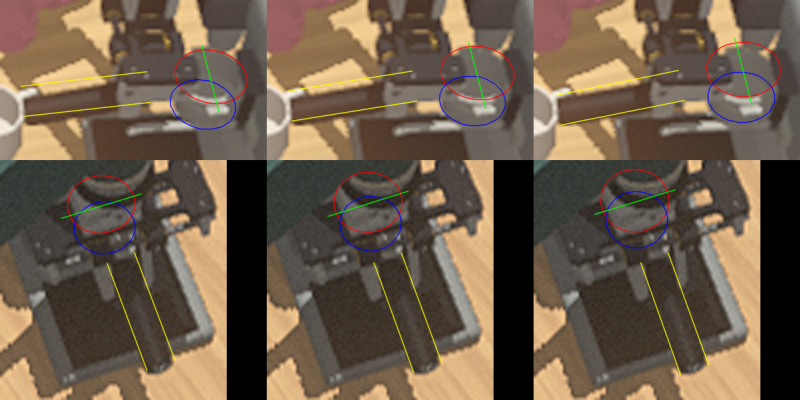

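Run:
```python
from ov3 import *
tcp=[.5277,.1699,.1581]
A=ov("scene",12,tcp,1.3372,0,-.080,(365,195,465,265),8);cv2.imwrite("pics/v16.png",A)
B=ov("side",13,tcp,1.3372,0,-.080,(245,115,320,210),6);im=cv2.imread("pics/side13.png")[115:210,245:320]
cv2.imwrite("pics/v17.png",np.hstack([np.clip(cv2.resize(im,None,fx=6,fy=6,interpolation=cv2.INTER_CUBIC).astype(float)*1.6,0,255).astype(np.uint8)[:, :390],B[:,:390]]))
```

```text
(no output)
```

View pics/v16.png

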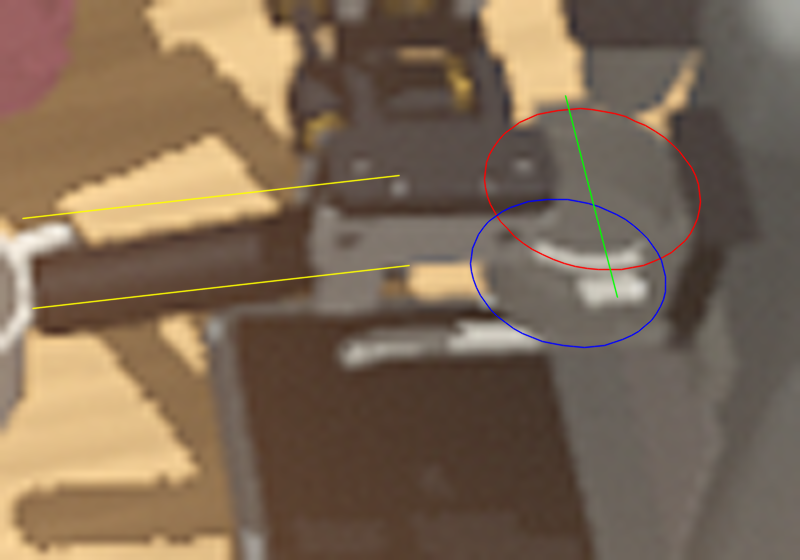

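View pics/v17.png

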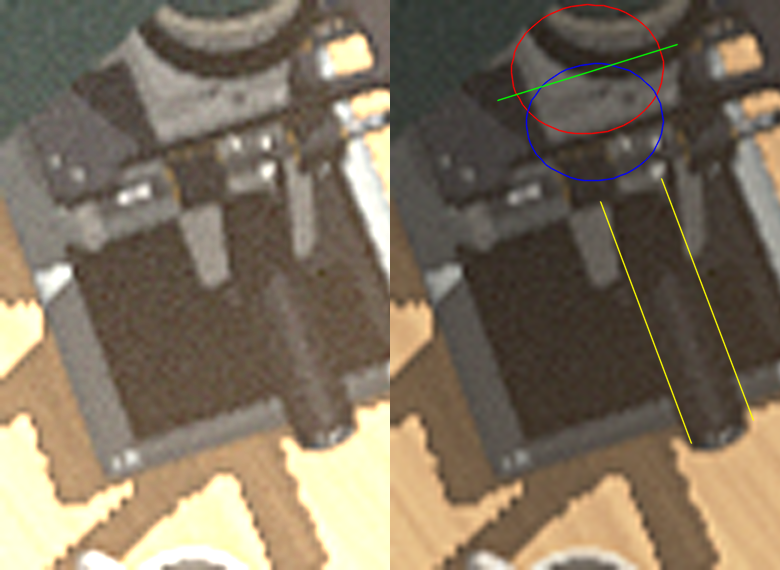

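Run:
```python
from ov3 import *
R,o=pose([.5277,.1699,.1581],1.3372,0,-.08,.0242)
for x,z in((-.184,.015),(-.12,.0227),(0,.043)):
    P=R@[x,0,z]+o
    for n in C:
        p=proj(n,P)[0];print(x,n,p.round(1),[(proj(n,P+R@d)[0]-p).round(2).tolist() for d in np.eye(3)*.005])
```

```text
-0.184 scene [367.9 227.4] [[1.87, -0.07], [-0.2, -1.43], [0.15, -1.21]]
-0.184 side [299.8 186.4] [[-0.62, -1.55], [-1.75, 0.57], [-0.07, -0.87]]
-0.12 scene [392.1 224.6] [[1.87, -0.07], [-0.26, -1.43], [0.22, -1.22]]
-0.12 side [291.9 165.4] [[-0.6, -1.51], [-1.73, 0.55], [-0.1, -0.93]]
0 scene [438.5 218. ] [[1.89, -0.07], [-0.37, -1.43], [0.36, -1.25]]
0 side [277.3 125.9] [[-0.57, -1.44], [-1.71, 0.53], [-0.15, -1.06]]
```

Request:
{"fn": "servo_tool", "kwargs": {"rows": [[[0,0,-0.01],0],[[0,0,-0.02],0],[[-0.005,0,-0.03],0],[[-0.01,0,-0.04],0],[[-0.01,0,-0.04],0]]}}

```text
time: 16.73
tool_pos: [0.5272, 0.17, 0.1589]
ee_rot: [-3.137, 0.014, 1.337]
wrist_force: [-2.5, -16.5, -0.7]
width: 0.0294
```

```bash
python3 snap.py 14 scene wrist
python3 - <<'E'
from ov3 import *
A=cv2.imread("pics/scene14.png")[195:265,365:465];B=cv2.imread("pics/scene12.png")[195:265,365:465]
cv2.imwrite("pics/v18.png",cv2.resize(np.hstack([B,A]),None,fx=4,fy=4,interpolation=cv2.INTER_CUBIC))
E
```

```text
{'time': 16.7333, 'tool_pos': array([0.5272, 0.17  , 0.1589]), 'ee_rot': array([-3.1372,  0.0142,  1.3372]), 'wrist_force': array([ -2.4578, -16.537 ,  -0.7193]), 'wrist_torque': array([-3.1119,  0.4998,  0.0206]), 'width': 0.029379827354844783, 'joint_positions': array([ 0.2165,  0.1181,  1.4293, -0.0109,  1.6043,  0.4498])}
```

View pics/v18.png

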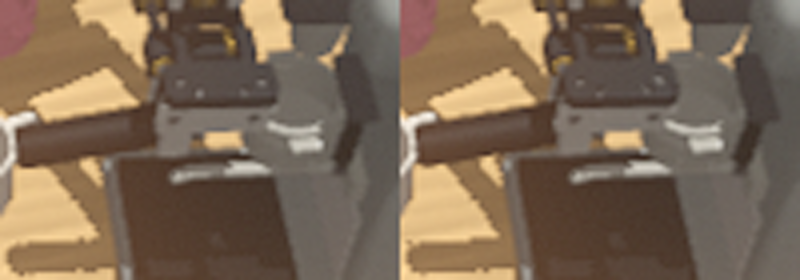

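Request:
{"fn": "servo_tool", "kwargs": {"rows": [[[-0.03,0,0],0],[[-0.06,0,0],0],[[-0.09,0,0],0],[[-0.12,0,-0.01],0],[[-0.15,0,-0.02],0],[[-0.15,0,-0.02],0]]}}

```text
time: 17.33
tool_pos: [0.5251, 0.163, 0.1607]
ee_rot: [-3.137, 0.004, 1.339]
wrist_force: [-0.7, -5.1, -3.8]
width: 0.0293
```

```bash
python3 snap.py 15 scene wrist side
python3 - <<'E'
from ov3 import *
from bench import robot
o=robot.get_obs()
A=ov("scene",15,o["tool_pos"],o["ee_rot"][2],0,-.078,(365,195,465,265),8);cv2.imwrite("pics/v19.png",A)
E
```

```text
{'time': 17.3333, 'tool_pos': array([0.5251, 0.163 , 0.1607]), 'ee_rot': array([-3.1373,  0.0041,  1.3395]), 'wrist_force': array([-0.7176, -5.0986, -3.7566]), 'wrist_torque': array([-1.0909,  0.1069, -0.161 ]), 'width': 0.029270319946468223, 'joint_positions': array([ 0.1991,  0.1042,  1.441 , -0.002 ,  1.6021,  0.4304])}
```

View pics/v19.png

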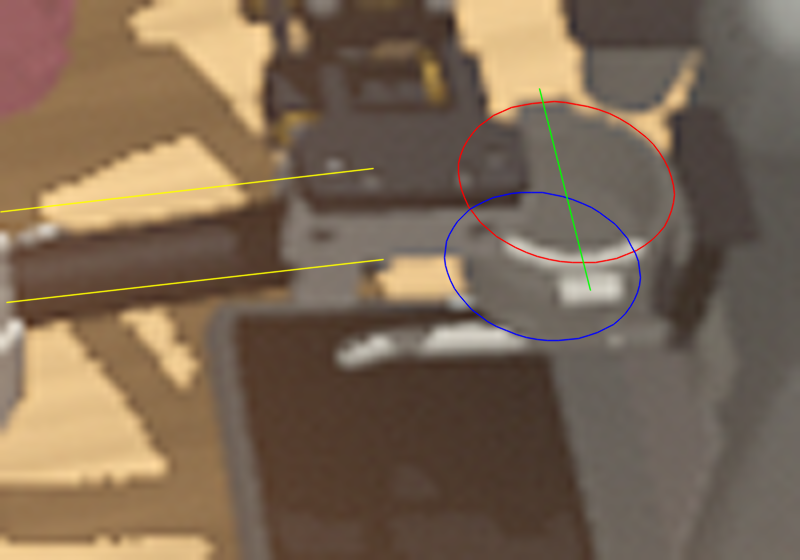

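View pics/wrist15.png

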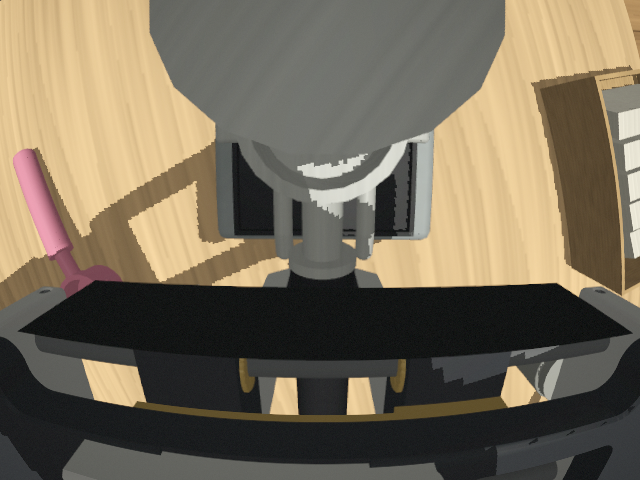

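Run:
```python
from wp import *
from scipy.optimize import least_squares
c=np.load("wrist8.npz");rim=model()[0][0];tcp=np.array([.518,.1272,.159]);yaw=1.3405
def mk(v):
    R=Ro.from_euler("xyz",[0,v[0],yaw]).as_matrix();o=np.array([tcp[0],tcp[1],0])+R[:,1]*v[2]+np.array([np.cos(yaw),np.sin(yaw),0])*v[1];o[2]=.150+.0325*abs(np.sin(v[0]));return R,o
def q(v):
    R,o=mk(v);p=pw(c,rim@R.T+o);return np.array([p[:,1].min(),p[:,1].max(),p[:,0].min(),p[:,0].max()])
for t,b,l,r in((24,201,232,410),(25,200,233,409),(24,200,232,410)):
    s=least_squares(lambda v:q(v)-[t,b,l,r],[-.02,.085,0],diff_step=1e-4)
    R,o=mk(s.x);g=tcp+[0,0,.019];loc=R.T@(g-o)
    print(np.degrees(s.x[0]),s.x[1:],s.fun.round(2),"grasp in pf",loc, "axis h",.026+(loc[0]+.095)*.121)
for d in(-5,-2,0,2,5): print(d,q([np.radians(d),s.x[1],s.x[2]]).round(1))
```

```text
-3.032432444527009 [0.0845523  0.00135559] [ 0.63 -0.58 -0.82  0.81] grasp in pf [-0.08304362 -0.00135559  0.03071683] axis h 0.027446721469330245
-0.5961062158945352 [0.08322049 0.00135782] [ 0.73 -0.66 -1.05  1.05] grasp in pf [-0.0829282  -0.00135782  0.02852619] axis h 0.027460687763346505
-2.3270888186869803 [0.08437919 0.00135583] [ 0.45 -0.41 -0.6   0.6 ] grasp in pf [-0.08322627 -0.00135583  0.03008451] axis h 0.02742462106481778
-5 [ 26.8 204.3 230.6 411.4]
-2 [ 24.2 199.  231.5 410.5]
0 [ 22.7 195.3 232.1 409.9]
2 [ 19.5 192.1 231.5 410.5]
5 [ 15.  186.7 230.5 411.5]
```

```bash
cat > hang.py <<'E'
from ov3 import *
def hang(i):
    im=cv2.imread(f"pics/scene{i}.png").astype(float)
    from numpy.polynomial import polynomial as Pn
    cs=[];g=cv2.cvtColor(cv2.imread(f"pics/scene{i}.png"),cv2.COLOR_BGR2GRAY).astype(float)
    for u in range(373,397):
        col=g[:,u];v0=229-(u-385)*.15
        w=np.arange(int(v0)-11,int(v0)+13);p=col[w]
        k=np.argmin(p*1.0+abs(w-v0)*.5)
        th=80
        # subpixel crossings outward
        a=k
        while a>0 and p[a]<th:a-=1
        b=k
        while b<len(p)-1 and p[b]<th:b+=1
        if a>0 and b<len(p)-1:
            ta=w[a]+(p[a]-th)/(p[a]-p[a+1]);tb=w[b-1]+(th-p[b-1])/(p[b]-p[b-1]);cs.append((u,ta,tb))
    return np.array(cs)
if __name__=="__main__":
    import sys
    for i in sys.argv[1:]:
        c=hang(i)
        print(i,len(c)); print(c[::4].round(1).tolist())
E
python3 hang.py 8 9 12 14 15
```

```text
8 22
[[373.0, 229.4, 233.4], [377.0, 228.5, 233.3], [381.0, 222.7, 232.7], [385.0, 228.9, 232.0], [389.0, 219.5, 222.1], [393.0, 219.9, 222.2]]
9 24
[[373.0, 231.2, 235.3], [377.0, 230.3, 234.5], [381.0, 229.7, 233.4], [385.0, 228.8, 233.3], [389.0, 222.7, 224.8], [393.0, 221.7, 232.3]]
12 23
[[373.0, 232.5, 236.0], [377.0, 231.6, 235.3], [381.0, 230.4, 234.7], [385.0, 229.5, 233.3], [389.0, 228.7, 233.3], [393.0, 222.8, 224.4]]
14 24
[[373.0, 231.8, 235.2], [377.0, 230.8, 234.9], [381.0, 230.0, 234.2], [385.0, 229.0, 233.2], [389.0, 228.2, 232.4], [393.0, 227.3, 232.4]]
15 24
[[373.0, 229.9, 234.2], [377.0, 229.2, 233.6], [381.0, 228.5, 232.4], [385.0, 227.7, 232.3], [389.0, 226.8, 232.0], [393.0, 221.4, 223.7]]
```

Run:
```python
from ov3 import *
for p in(4,0,-2,-4,-6):
    R,o=pose([.5251,.163,.1607],1.3395,np.radians(p),-.08,.0278)
    q=proj("scene",np.array([[-.07,0,.0288],[-.184,0,.015]])@R.T+o);d=q[0]-q[1];print(p,d[1]/d[0],q.round(1).tolist())
im=cv2.imread("pics/scene15.png")[215:245,360:405]
im9=cv2.imread("pics/scene9.png")[215:245,360:405]
cv2.imwrite("pics/v20.png",cv2.resize(im,None,fx=17,fy=17,interpolation=cv2.INTER_NEAREST))
```

```text
4 -0.07118730571284189 [[408.3, 222.7], [365.1, 225.8]]
0 -0.11571710700533745 [[408.3, 222.5], [365.1, 227.5]]
-2 -0.13791724766249852 [[408.3, 222.4], [365.2, 228.4]]
-4 -0.16014649805242143 [[408.3, 222.4], [365.3, 229.2]]
-6 -0.18245929392630794 [[408.3, 222.3], [365.5, 230.1]]
```

View pics/v20.png

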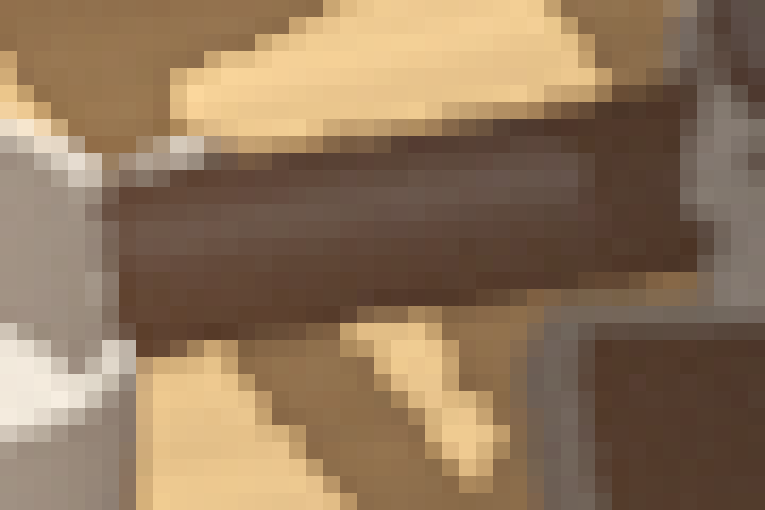

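Request:
{"fn": "servo_tool", "kwargs": {"rows": [[[0,0,-0.01],0],[[0,0,-0.02],0],[[0,0,-0.025],0],[[0,0,-0.025],0]]}}

```text
time: 17.82
tool_pos: [0.5251, 0.1633, 0.1623]
ee_rot: [-3.137, 0.004, 1.34]
wrist_force: [-0.0, -5.7, -4.3]
width: 0.0294
```

```bash
python3 snap.py 16 scene wrist; python3 hang.py 15 16
python3 - <<'E'
import cv2
im=cv2.imread("pics/scene16.png")[215:245,360:405]
cv2.imwrite("pics/v21.png",cv2.resize(im,None,fx=17,fy=17,interpolation=cv2.INTER_NEAREST))
E
```

```text
{'time': 17.8167, 'tool_pos': array([0.5251, 0.1633, 0.1623]), 'ee_rot': array([-3.1369,  0.0045,  1.3398]), 'wrist_force': array([-0.0117, -5.7078, -4.271 ]), 'wrist_torque': array([-1.2282,  0.0623, -0.2177]), 'width': 0.029369058918874157, 'joint_positions': array([ 0.1997,  0.1041,  1.4378, -0.0021,  1.6058,  0.4307])}
15 24
[[373.0, 229.9, 234.2], [377.0, 229.2, 233.6], [381.0, 228.5, 232.4], [385.0, 227.7, 232.3], [389.0, 226.8, 232.0], [393.0, 221.4, 223.7]]
16 24
[[373.0, 229.0, 233.6], [377.0, 228.7, 233.0], [381.0, 227.8, 232.2], [385.0, 227.0, 231.4], [389.0, 226.5, 231.4], [393.0, 220.7, 223.5]]
```

View pics/v21.png

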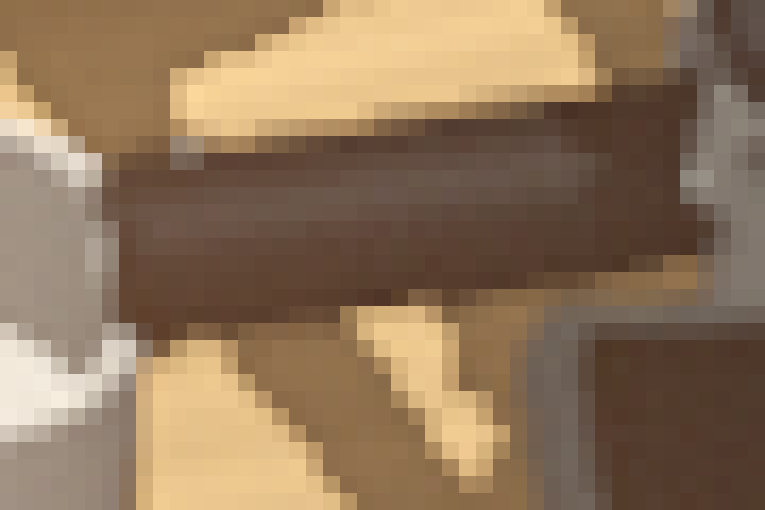

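Request:
{"fn": "servo_tool", "kwargs": {"rows": [[[0.02,0,0],0],[[0.04,0,0],0],[[0.06,0,-0.005],0],[[0.08,0,-0.01],0],[[0.1,0,-0.01],0],[[0.11,0,-0.01],0],[[0.11,0,-0.01],0]]}}

```text
time: 18.5
tool_pos: [0.5264, 0.1695, 0.1624]
ee_rot: [-3.136, 0.01, 1.339]
wrist_force: [-0.8, -11.5, -3.9]
width: 0.0294
```

```bash
python3 snap.py 17 scene wrist; python3 hang.py 16 17
python3 - <<'E'
import cv2
im=cv2.imread("pics/scene17.png")[215:245,360:405]
cv2.imwrite("pics/v22.png",cv2.resize(im,None,fx=17,fy=17,interpolation=cv2.INTER_NEAREST))
E
```

```text
{'time': 18.5, 'tool_pos': array([0.5264, 0.1695, 0.1624]), 'ee_rot': array([-3.1358,  0.01  ,  1.3387]), 'wrist_force': array([ -0.8263, -11.4821,  -3.8891]), 'wrist_torque': array([-2.1817,  0.3243, -0.1651]), 'width': 0.029350804422592768, 'joint_positions': array([ 0.2132,  0.114 ,  1.4267, -0.0065,  1.6103,  0.4451])}
16 24
[[373.0, 229.0, 233.6], [377.0, 228.7, 233.0], [381.0, 227.8, 232.2], [385.0, 227.0, 231.4], [389.0, 226.5, 231.4], [393.0, 220.7, 223.5]]
17 24
[[373.0, 229.9, 233.2], [377.0, 228.7, 233.2], [381.0, 222.8, 224.2], [385.0, 227.4, 231.4], [389.0, 226.6, 231.4], [393.0, 226.1, 231.0]]
```

View pics/v22.png

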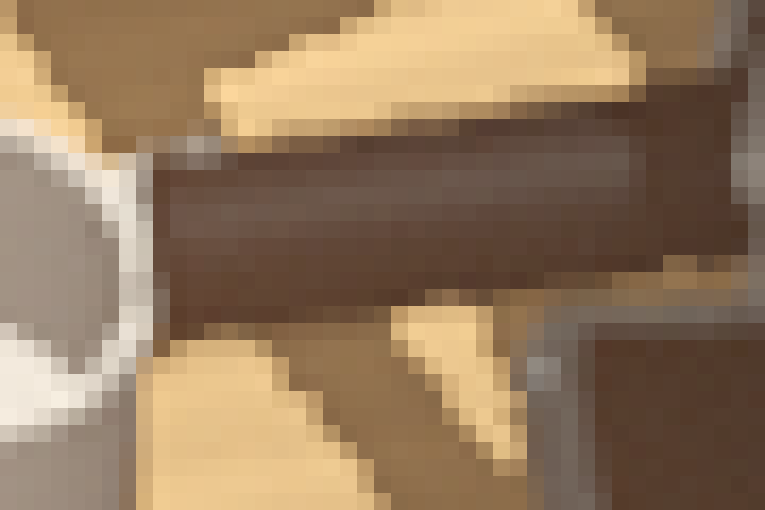

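Request:
{"fn": "servo_tool", "kwargs": {"rows": [[[0.01,0,0],0],[[0.02,0,0],0],[[0.03,0,0],0],[[0.03,0,0],0]]}}

```text
time: 18.93
tool_pos: [0.5265, 0.1697, 0.162]
ee_rot: [-3.135, 0.014, 1.337]
wrist_force: [-2.8, -15.3, -3.7]
width: 0.0294
```

Request:
{"fn": "servo_tool", "kwargs": {"rows": [[[0.01,0,0],0],[[0.02,0,0],0],[[0.03,0,0],0],[[0.03,0,0],0]]}}

```text
time: 19.27
tool_pos: [0.5266, 0.1698, 0.1616]
ee_rot: [-3.135, 0.019, 1.336]
wrist_force: [-2.6, -20.8, -4.0]
width: 0.0297
```

```bash
python3 snap.py 18 scene wrist side
python3 - <<'E'
import cv2,numpy as np
from ov3 import *
im=cv2.imread("pics/scene18.png")[215:245,360:405]
cv2.imwrite("pics/v23.png",cv2.resize(im,None,fx=17,fy=17,interpolation=cv2.INTER_NEAREST))
L=[cv2.imread(f"pics/wrist{i}.png")[190:360,240:400] for i in(12,15,17,18)]
cv2.imwrite("pics/v24.png",cv2.resize(np.hstack(L),(800,212)))
E
```

```text
{'time': 19.2667, 'tool_pos': array([0.5266, 0.1698, 0.1616]), 'ee_rot': array([-3.1347,  0.0191,  1.3363]), 'wrist_force': array([ -2.5726, -20.8429,  -4.0371]), 'wrist_torque': array([-3.7994,  0.667 , -0.031 ]), 'width': 0.02966967007880572, 'joint_positions': array([ 0.2185,  0.1195,  1.4224, -0.0142,  1.6143,  0.4526])}
```

View pics/v23.png

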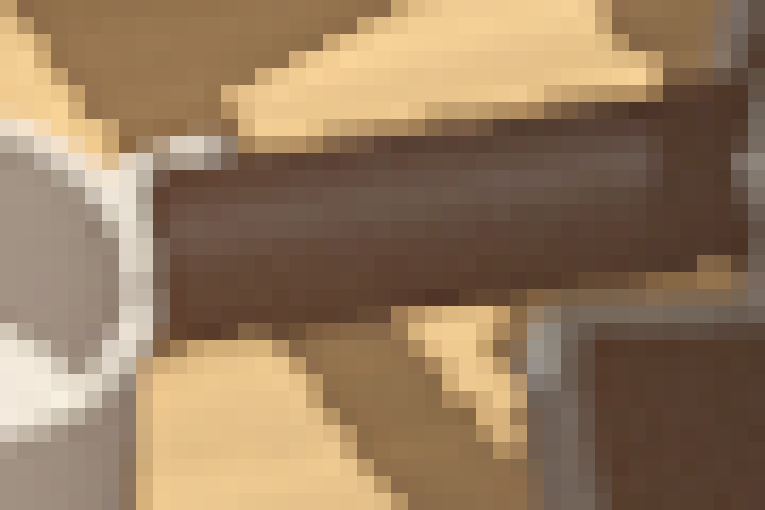

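View pics/v24.png

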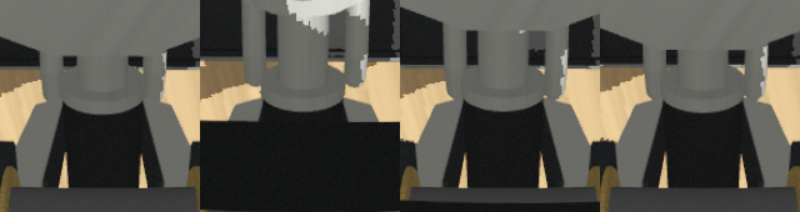

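Request:
{"fn": "servo_tool", "kwargs": {"rows": [[[0,0,-0.005],0],[[0,0,-0.01],0],[[0,0,-0.01],0],[[0,0,-0.01],0],[[0,0,-0.01],0],[[0,0,-0.01],0],[[0,0,-0.01],0],[[0,0,-0.01],0],[[0,0,-0.01],0],[[0,0,-0.01],0]]}}

```text
time: 20.25
tool_pos: [0.5266, 0.1698, 0.1624]
ee_rot: [-3.135, 0.019, 1.336]
wrist_force: [-4.2, -21.5, -4.4]
width: 0.0297
```

```bash
python3 snap.py 19 scene wrist side
python3 - <<'E'
import cv2,numpy as np
from ov3 import *
g=(.557,.295,np.radians(77))
im=cv2.imread("pics/scene19.png")[180:280,340:480]
cv2.imwrite("pics/v25.png",cv2.resize(im,None,fx=5.5,fy=5.5,interpolation=cv2.INTER_CUBIC))
im=cv2.imread("pics/scene19.png")[215:245,360:405]
cv2.imwrite("pics/v26.png",cv2.resize(im,None,fx=17,fy=17,interpolation=cv2.INTER_NEAREST))
E
```

```text
{'time': 20.25, 'tool_pos': array([0.5266, 0.1698, 0.1624]), 'ee_rot': array([-3.1346,  0.019 ,  1.3361]), 'wrist_force': array([ -4.2268, -21.4718,  -4.4006]), 'wrist_torque': array([-3.8444,  0.553 ,  0.0116]), 'width': 0.029729989360148028, 'joint_positions': array([ 0.2183,  0.1192,  1.4212, -0.014 ,  1.6158,  0.4526])}
```

View pics/v25.png

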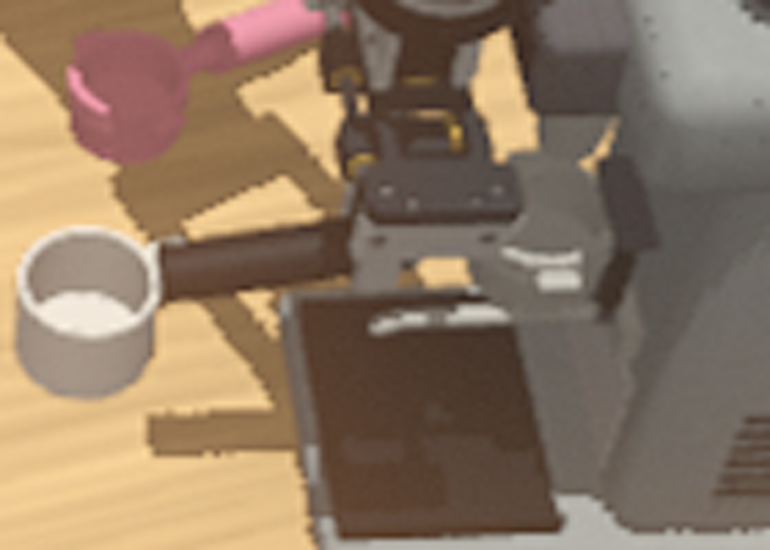

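View pics/v26.png

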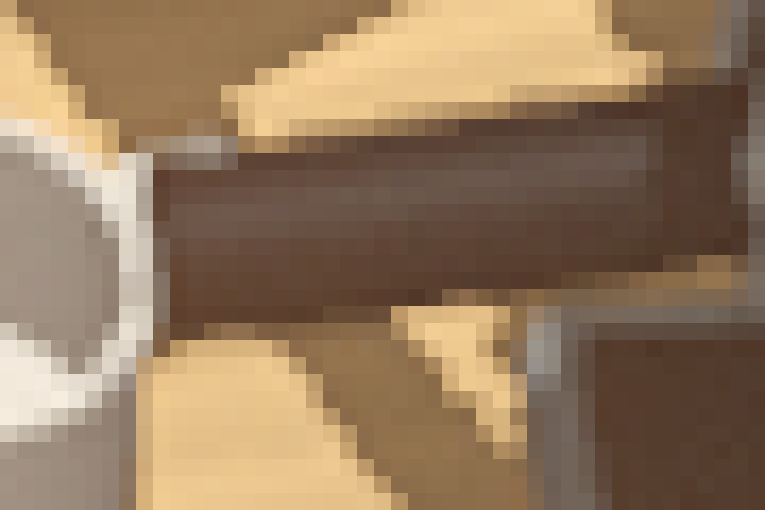

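Request:
{"fn": "servo_tool", "kwargs": {"rows": [[[0,0,0.005],0],[[0,0,0.01],0],[[0,0,0.015],0],[[0,0,0.015],0],[[0,0,0.015],0],[[0,0,0.015],0]]}}

```text
time: 20.9
tool_pos: [0.5266, 0.1699, 0.1613]
ee_rot: [-3.135, 0.019, 1.336]
wrist_force: [-3.0, -21.0, -5.4]
width: 0.0294
```

```bash
python3 snap.py 20 scene
python3 - <<'E'
import cv2
im=cv2.imread("pics/scene20.png")[215:245,360:405]
cv2.imwrite("pics/v27.png",cv2.resize(im,None,fx=17,fy=17,interpolation=cv2.INTER_NEAREST))
E
```

```text
{'time': 20.9, 'tool_pos': array([0.5266, 0.1699, 0.1613]), 'ee_rot': array([-3.1347,  0.0187,  1.3361]), 'wrist_force': array([ -3.0332, -21.0032,  -5.3947]), 'wrist_torque': array([-3.7377,  0.6962,  0.0548]), 'width': 0.029363278838360568, 'joint_positions': array([ 0.2184,  0.1195,  1.4231, -0.0138,  1.6134,  0.4526])}
```

View pics/v27.png

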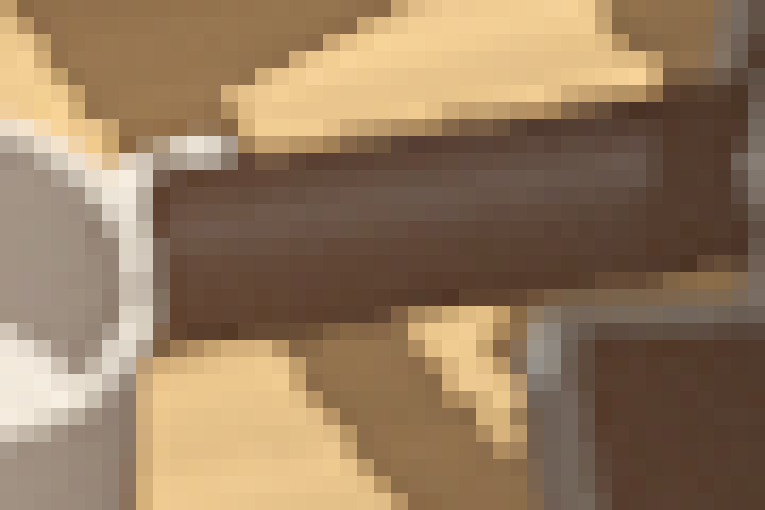

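Request:
{"fn": "servo_tool", "kwargs": {"rows": [[[-0.04,0,0],0],[[-0.08,0,0],0],[[-0.12,0,0],0],[[-0.16,0,0],0],[[-0.2,0,0],0],[[-0.24,0,0],0],[[-0.27,0,0],0],[[-0.27,0,0],0]]}}

```text
time: 21.62
tool_pos: [0.5237, 0.1574, 0.1645]
ee_rot: [-3.139, -0.0, 1.341]
wrist_force: [-0.2, 0.4, -4.3]
width: 0.0293
```

Request:
{"fn": "servo_tool", "kwargs": {"rows": [[[0,0,0.005],0],[[0,0,0.01],0],[[0,0,0.01],0],[[0,0,0.01],0]]}}

```text
time: 21.95
tool_pos: [0.5245, 0.1573, 0.165]
ee_rot: [-3.141, -0.0, 1.341]
wrist_force: [-0.2, 0.4, -4.2]
width: 0.0291
```

```bash
python3 snap.py 21 scene wrist
python3 - <<'E'
import cv2,numpy as np
im=cv2.imread("pics/scene21.png")[190:260,355:455]
cv2.imwrite("pics/v28.png",cv2.resize(im,None,fx=8,fy=8,interpolation=cv2.INTER_CUBIC))
E
```

```text
{'time': 21.95, 'tool_pos': array([0.5245, 0.1573, 0.165 ]), 'ee_rot': array([-3.1413, -0.0004,  1.3414]), 'wrist_force': array([-0.2475,  0.4401, -4.2222]), 'wrist_torque': array([-0.1739,  0.2158,  0.0286]), 'width': 0.02910049178437475, 'joint_positions': array([0.1875, 0.0932, 1.4443, 0.0005, 1.6041, 0.4169])}
```

View pics/v28.png

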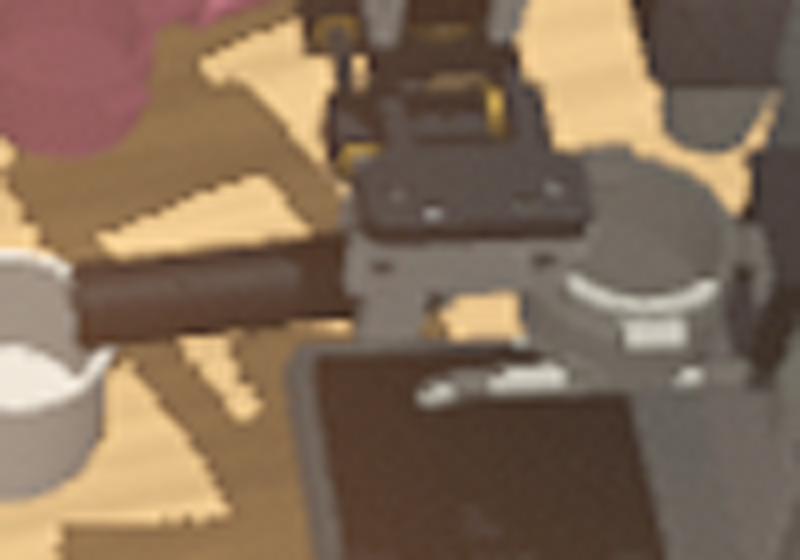

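View pics/wrist21.png

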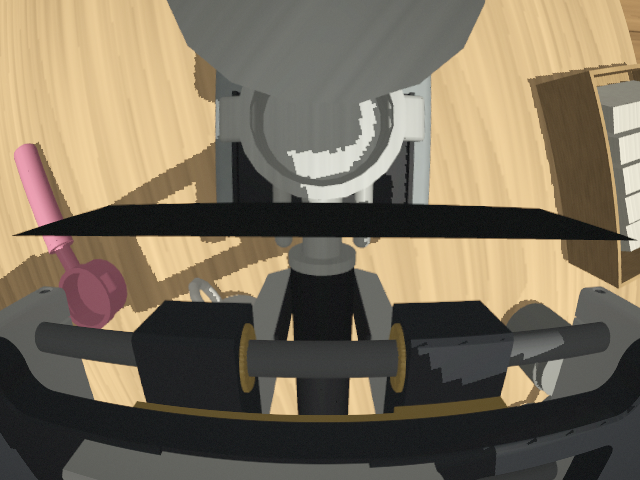

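Request:
{"fn": "servo_tool", "kwargs": {"rows": [[[0,0,0.01],0],[[0,0,0.02],0],[[0,0,0.025],0],[[0,0,0.025],0]]}}

```text
time: 22.38
tool_pos: [0.5247, 0.1566, 0.1636]
ee_rot: [3.141, 0.0, 1.341]
wrist_force: [-0.4, -1.7, -1.5]
width: 0.0293
```

Request:
{"fn": "servo_tool", "kwargs": {"rows": [[[0,0,0.01],0],[[0,0,0.015],0],[[0,0,0.015],0]]}}

```text
time: 22.63
tool_pos: [0.5248, 0.1564, 0.1625]
ee_rot: [3.141, 0.0, 1.341]
wrist_force: [-1.5, -2.4, -0.3]
width: 0.0291
```

```bash
python3 snap.py 22 scene wrist
python3 - <<'E'
import cv2,numpy as np
im=cv2.imread("pics/scene22.png")[215:245,360:405]
cv2.imwrite("pics/v29.png",cv2.resize(im,None,fx=17,fy=17,interpolation=cv2.INTER_NEAREST))
im=cv2.imread("pics/scene22.png")[205:250,410:455]
cv2.imwrite("pics/v30.png",cv2.resize(im,None,fx=13,fy=13,interpolation=cv2.INTER_CUBIC))
E
```

```text
{'time': 22.6333, 'tool_pos': array([0.5248, 0.1564, 0.1625]), 'ee_rot': array([3.1407, 0.0004, 1.3406]), 'wrist_force': array([-1.4994, -2.3828, -0.3248]), 'wrist_torque': array([-0.5493,  0.416 ,  0.1012]), 'width': 0.029106594219114934, 'joint_positions': array([ 0.1866,  0.0937,  1.4488, -0.0007,  1.5985,  0.4168])}
```

View pics/v29.png

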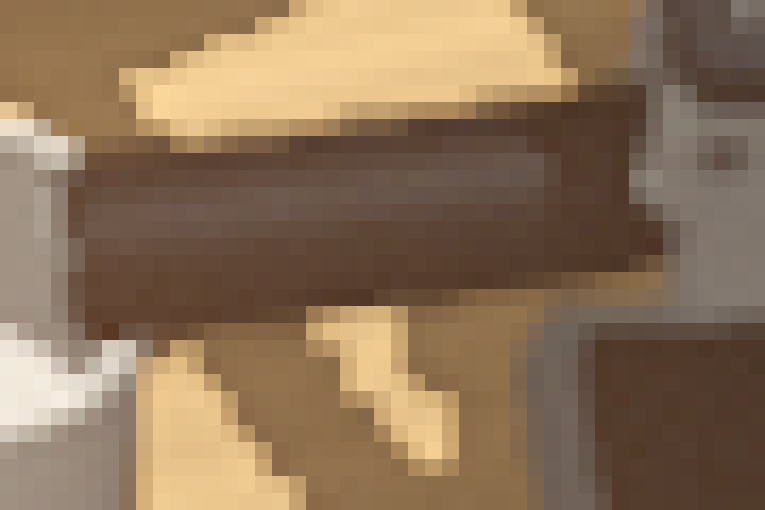

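View pics/v30.png

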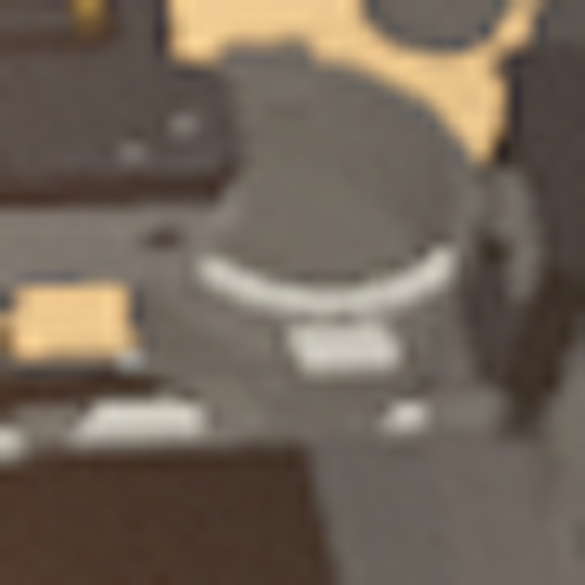

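View pics/wrist22.png

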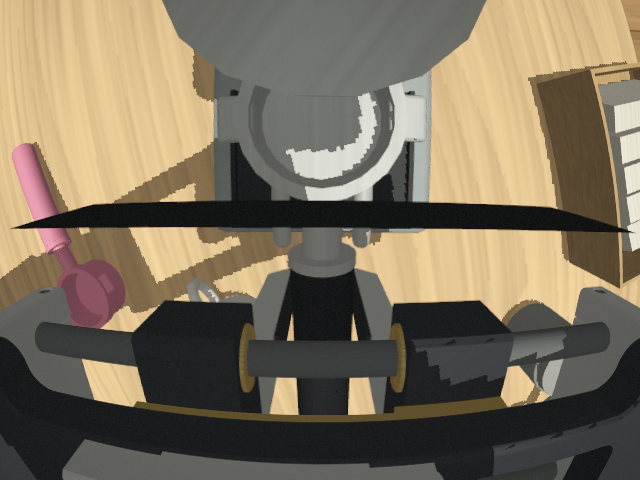

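Request:
{"fn": "servo_tool", "kwargs": {"rows": [[[0.04,0,0],0],[[0.08,0,0],0],[[0.12,0,-0.005],0],[[0.15,0,-0.01],0],[[0.18,0,-0.013],0],[[0.2,0,-0.015],0],[[0.2,0,-0.015],0]]}}

```text
time: 23.32
tool_pos: [0.5279, 0.1696, 0.1624]
ee_rot: [-3.141, 0.007, 1.339]
wrist_force: [-2.2, -8.7, -0.3]
width: 0.0294
```

Request:
{"fn": "servo_tool", "kwargs": {"rows": [[[0.02,0,-0.003],0],[[0.04,0,-0.005],0],[[0.04,0,-0.005],0]]}}

```text
time: 23.57
tool_pos: [0.528, 0.1699, 0.1624]
ee_rot: [-3.14, 0.013, 1.338]
wrist_force: [-3.8, -16.5, 0.1]
width: 0.029
```

Request:
{"fn": "servo_tool", "kwargs": {"rows": [[[0.01,0,-0.002],0],[[0.015,0,-0.002],0],[[0.015,0,-0.002],0],[[0.015,0,-0.002],0],[[0.015,0,-0.002],0],[[0.015,0,-0.002],0]]}}

```text
time: 24.07
tool_pos: [0.528, 0.1699, 0.1624]
ee_rot: [-3.14, 0.015, 1.337]
wrist_force: [-3.8, -18.4, 0.3]
width: 0.0292
```

```bash
python3 snap.py 23 scene wrist
python3 - <<'E'
import cv2,numpy as np
im=cv2.imread("pics/scene23.png")
a=cv2.resize(im[215:245,360:405],(600,400),interpolation=cv2.INTER_NEAREST)
cv2.imwrite("pics/v31.png",a)
cv2.imwrite("pics/v32.png",cv2.resize(im[195:255,365:465],None,fx=8,fy=8,interpolation=cv2.INTER_CUBIC))
E
```

```text
{'time': 24.0667, 'tool_pos': array([0.528 , 0.1699, 0.1624]), 'ee_rot': array([-3.14  ,  0.0148,  1.3368]), 'wrist_force': array([ -3.7743, -18.4405,   0.3153]), 'wrist_torque': array([-3.3084,  0.8843,  0.1077]), 'width': 0.029228010503313744, 'joint_positions': array([ 0.2171,  0.1168,  1.4237, -0.0126,  1.609 ,  0.4506])}
```

View pics/v31.png

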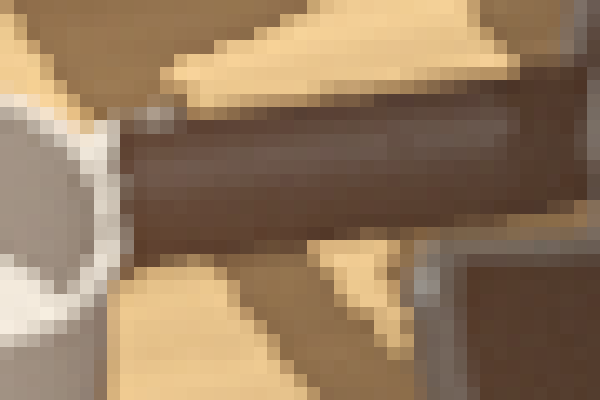

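View pics/v32.png

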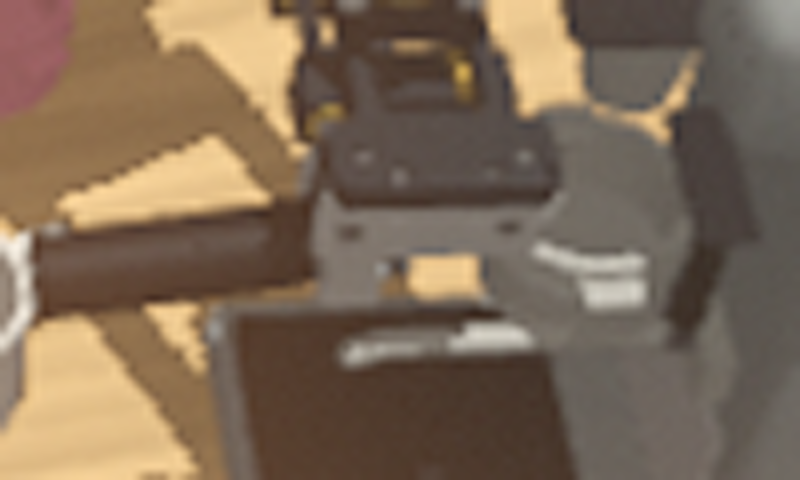

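View pics/scene23.png

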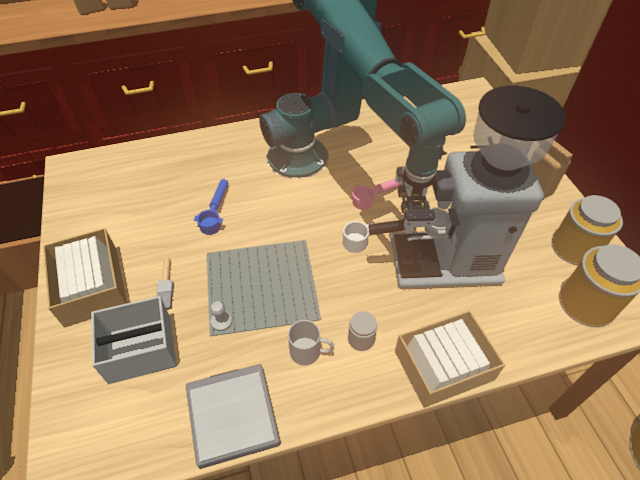

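```bash
python3 -c "
from bench import robot
print(robot.close_job()); o=robot.get_obs(); print(o['time'],o['tool_pos'],o['wrist_force'])"
```

```text
the job is handed in; nothing more can be done
None
the job is handed in; nothing more can be done
```

The portafilter is home on the grinder's fork, pressed against the posts, and still held by its handle. I handed the job in at about 24.1 s of the 48 s allowed.

**What happened**
- **Lift:** The grip let the bowl droop about 50° as soon as I lifted it. I carried it over tilted and laid the bowl's front edge on the prongs, then lowered the handle to bring it level.
- **First push home:** It reached the stop, but the bowl sat about 5° nose-up, so I backed off and levelled it.
- **Second push home:** It reached the stop, but the arm seemed to be carrying nearly all the weight, so I backed off again. I set it down on the prongs and pushed a third time.

**Last checks**
- **Against the posts:** The tool stopped moving, under 0.5 mm, while the push rose from about 9 N to about 19 N. By the spring figures given, that puts roughly 8–9 N on the posts. The highest force I read at any point was about 22 N.
- **On the fork:** The vertical wrist force was about 0 N, so the fork carries the weight.
- **Level:** The handle's slope in the image matches level to within about 1–2°, which is as fine as I could measure.
- **Other items:** The cup, tin, jug and tamper look unmoved in the last scene picture.

**Not ideal or not confirmed**
- **Grip position:** The handle slid in the fingers, so the grip is about 78–80 mm from the portafilter's origin instead of 95 mm, still on the handle.
- **Repeated presses:** The switch was pressed three times in all, each time with the portafilter only.
- **Switch travel:** I could not see the switch itself, so its travel is inferred from the force and the hard stop.

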